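# Clear the drilling board and hold the stop's bolt head behind the fence

## Task

Get the drilling board ready for the next piece: take the scraper block and wipe all the loose wood chips off the board with it (they are full of splinters, so never with the fingers), then stand the scraper upright on the bench again, off the board. Then reach down into the narrow channel behind the fence face, take hold of the head of the stop's bolt and hold it firmly so that it cannot turn while I tighten the nut in front: finish like that, still gripping the head, without letting go. Do not shift the stop along the fence, do not bang into the fence or board, and leave the other things on the bench where they are.

Things in the scene. Friction and masses are not known exactly. Their poses are not given: they have to be found in the camera images.
- station: Drilling board fixed to the bench: plywood 300 (its x) x 460 (its y) x 30 mm thick; origin at the centre of its underside, z up. A steel channel fence runs along its far half. Free working surface: x -150 to +50 mm. Chips start on it with centres 15 to 85 mm in front of the fence face, at y +27 to +183 mm (the +y side of the stop).
- channel (a point): Middle of the fence channel, at wall-top height. Dark steel U section, open side up, along the board's y over all 460 mm. This point is at x +82 mm, 110 mm above the bench. Walls 4 mm thick; the gap between them is 56 mm wide (board x +54 to +110), its floor 34 mm above the bench. Front wall's outside (board x +50) is the fence face. Axes as the board's.
- stop (a joint): Slide of the stop along a slot in the front wall, m, positive to the board's +y; at 0 the bolt axis is at board y -120 mm. The nut is only finger tight: the stop slides if pushed with about 10 N. Leave it where it is.
- stop_leg (a point): Outer top end of the stop's leg. The stop is a bare steel angle on the fence face: a plate 60 mm wide, centred on the bolt, and on its +y side a leg 6 mm thick standing 66 mm out from the face (to the board's -x). It spans 33 to 104 mm above the bench. This point is 27 mm to the bolt's +y side. Axes as the board's.
- bolt (a joint): Turn of the stop's bolt about its own axis (the board's +x, right-handed), rad. At 0, and every 60 degrees, two of the head's flats stand upright, facing the board's +y and -y; it starts within 0.25 rad of that. It turns easily (about 0.02 N m). Nut and thread end show in front of the stop, up to 36 mm from the fence face.
- bolt_head (a point): Centre of the bolt's hexagon head (24 mm across flats, 28 across corners, 10 thick along the board's x), inside the channel: 80 mm above the bench, 30 below the wall tops, board x +71, so 17 mm behind the front wall and 39 before the rear one. Next to the wall: washer 30 dia x 3, then bush 22 dia x 9. Channel free on both sides. This frame turns with the bolt: take yaw from the board.
- scraper: Scraper block standing on the bench: hardwood block 120 mm long (its x; the blade 124 mm) x 32 mm thick (its y) x 60 mm high, with a steel blade 22 mm high let into the lower edge of the +y face. Origin at the centre of its underside, z up. About 0.24 kg. Best gripped across the 32 mm thickness, 25 to 60 mm above its underside.
- chip1: Middle of loose wood chip 1 of 4: a rough oak splinter about 36 x 17 x 15 mm, 10 g, lying on the board at any angle; its origin is its middle, 8 mm above its underside, so about 38 mm above the bench while it lies on the board and lower than 30 mm once it is down on the bench.
- chip2: Middle of loose wood chip 2 of 4: a rough oak splinter about 36 x 17 x 15 mm, 10 g, lying on the board at any angle; its origin is its middle, 8 mm above its underside, so about 38 mm above the bench while it lies on the board and lower than 30 mm once it is down on the bench.
- chip3: Middle of loose wood chip 3 of 4: a rough oak splinter about 36 x 17 x 15 mm, 10 g, lying on the board at any angle; its origin is its middle, 8 mm above its underside, so about 38 mm above the bench while it lies on the board and lower than 30 mm once it is down on the bench.
- chip4: Middle of loose wood chip 4 of 4: a rough oak splinter about 36 x 17 x 15 mm, 10 g, lying on the board at any angle; its origin is its middle, 8 mm above its underside, so about 38 mm above the bench while it lies on the board and lower than 30 mm once it is down on the bench.
- bottle: Amber glass bottle, 62 mm in diameter, 220 mm high, standing at the far right. Origin at the centre of its foot. Leave alone.
- parts_bin: Grey open plastic bin 200 x 130 x 110 mm (x, y, z), on the left. Origin at the centre of its underside. Leave alone.
- bit_case: Small black case of driver bits 110 x 75 x 32 mm, on the left. Origin at the centre of its underside. Leave alone.
- screw_box: Cardboard box of screws 90 x 65 x 45 mm, on the right. Origin at the centre of its underside. Leave alone.
Things that resemble listed ones, but are neither listed nor needed, are in the scene too. Leave any red or turquoise look-alike of the scraper alone.

How it is judged:
On the way, in this order (a step that is already met when the one before it is completed fails the run):
1. all four chips are wiped off the board, with the scraper in the gripper (height (world z) of each of chip1, chip2, chip3, chip4 below 0.033 m and contact force between the fingers and scraper above 2 N), for 0.1 s.
2. the scraper stands upright on the bench, let go (height (world z) of each of chip1, chip2, chip3, chip4 below 0.033 m and height (world z) of scraper below 0.01 m and angle between scraper's own z axis and vertical below 0.15 rad and contact force between the fingers and scraper below 0.2 N and linear speed of scraper below 0.02 m/s), for 0.2 s.
3. the bolt head inside the channel is gripped and does not turn (contact force between the fingers and bolt above 15 N and distance between the grasp point and bolt_head below 0.018 m and velocity of joint bolt between -0.1 and 0.1 rad/s), for 0.3 s.
At the end, for the whole second after the job is handed in: Still gripping the bolt head: grasp point within 18 mm of its centre, over 15 N on the bolt, bolt not turning (under 0.1 rad/s) and within 8 mm of its start. All chips off the board (middles below 33 mm). Scraper upright (0.15 rad) on the bench, let go, still (all of step 2 and all of step 3 and distance of bolt_head from where it was at the start of the episode below 0.008 m); the arm keeps its last pose, push and grip.
It fails at once if a chip is touched with the fingers (contact force between the fingers and chip1 above 0.5 N or contact force between the fingers and chip2 above 0.5 N or contact force between the fingers and chip3 above 0.5 N or contact force between the fingers and chip4 above 0.5 N).
It fails at once if the stop is shifted along the fence by more than 12 mm (distance of bolt_head from where it was at the start of the episode above 0.012 m).
It fails at once if the gripper or arm bangs into the fence or board (over 50 N) (contact force between any of the fingers, the arm and station above 50 N).
It fails at once if another thing on the bench is disturbed (moved more than 20 mm) (distance of any of bottle, parts_bin, bit_case, screw_box from where it was at the start of the episode above 0.02 m).
It also fails if it takes over 64 s, if anything falls off the work surface, if the arm or the gripper's body presses on something with over 40 N, if the wrist force passes 120 N, or if a joint passes its speed limit or range.

## Robot

A 6-joint arm with a two-finger parallel gripper is mounted at the origin on the work surface. World frame = base frame: x ahead of the robot, y to its left, z up, the work surface at z = 0. Lengths are in m, angles in rad, forces in N, time in s.
With the tool pointing down it reaches from about 0.375 to 0.9 m from the base axis. Payload 3.1 kg.
Tool frame: the origin (TCP) lies midway between the tips of the shut fingers; the grasp point (between the pads) lies 19 mm behind it (grip_depth is the distance from the TCP to the grasp point, in m); y points along the fingers, z is the direction in which the jaws open and shut, and the axes are right-handed (so a half turn about y gives the same grasp; the last joint's range is limited). The gripper opens to 85 mm and grips with 20 to 120 N. Pads are 22 mm wide; open, the fingers measure 114 mm over their backs; the gripper's body (76 mm by 85 mm) begins 54 mm behind the grasp point. The pads swing forward as they close: fully open they stand 13 mm farther back than shut.
Start: joints at [1.065, 0.527, 1.433, -0, 1.181, -0.178], TCP at [0.201, 0.592, 0.231] pointing down, gripper open.
Joint ranges: [-3.08, 3.08], [-0.75, 2.2], [0.22, 2.44], [-1.43, 4.57], [0, 2.65], [-2.85, 2.85]. Speed limits (rad/s): [2.79, 2.79, 3.14, 3.14, 3.14, 3.14].

## Interface

Orientations are given as a unit quaternion [x, y, z, w].
In Python, from station import sense, snapshot, camera_model, sign_off, grip_depth gives the robot as it stands.
- The arm moves only by the tool play_rows, never from a script. Its argument "deltas" is a list of rows, each a list of 6 numbers: the shift along the tool's x, y, z in m, then the turn, a rotation vector about the tool's x, y, z in rad. A call has 1 to 12 rows; each row is the pose to reach, as a shift and turn from the pose commanded when the call began, along the tool's axes at that moment; what a row does not reach only later rows make up. A row lasts 1/10 s, in which the tool goes at most 50 mm and 8.59 degrees, less where a joint would pass 70% of its speed; a pose out of reach is approached as far as the arm can. A call with a gripper value outside its range is refused whole. "gripper" is the finger opening in m, from 0 to 0.0854, set as the call begins (left out, the last holds). The fingers move at their own pace and stop on an object; "force" is the grip in N (left out, the last holds). Time passes only in rows, so rows that repeat a pose let the fingers close. It gives the time, the measured TCP pose, the force and the opening at its end, in the units of the state.
- sense(): the state, without advancing time (a new reading comes with each control period).
- snapshot(name): name is "scene" or "top" or "wrist"; returns the picture (384x512x3 uint8, red, green, blue); there is no depth.
- camera_model(name): a dict with "fx", "fy", "cx", "cy" (pixels), "camera_from_world" (4x4, takes a point from world to camera coordinates). Camera axes: x right, y up, looking along -z (the intrinsics and any distortion apply to the point x, -y, -z); pixel columns grow to the right and rows downward; lengths in m; the calibration is good to about 2 mm. A picture is of the moment at which its call begins: read the wrist's pose just before it. camera_model takes no time and is no camera call; for the wrist camera it gives the pose at the moment of the call.
- sign_off(): hands the job in, once; it reports no verdict.
The state is a dict: "t": time; "q": joint angles; "qd": joint speeds; "tau": joint torques, N m; "tcp_pos": TCP position; "tool_rot": TCP orientation; "force": force on the tool from outside, world axes, zero at the start; "ft_torque": the same for the moment, N m; "finger_gap": opening from 0.0 (shut) to 1.0 (fully open).
Only numpy, scipy, OpenCV 4.12 (cv2) and the standard library are available. Lean on these libraries where they do the work, as an engineer would, in place of code of your own. Each camera call takes 0.05 s, during which the arm holds its last target.

## Working session

There is one attempt and no reset: what is moved stays moved. The work goes in short steps, Python scripts to look and compute and a tool call to move; the robot and the scene stay as the last step left them, time stands still between calls to the robot, and variables do not carry over. Pictures are saved under pics/ and viewed, and the job is handed in when it is done.

Besides the shell and the picture viewer there is one more tool, called as a command line: name --pt "numbers of a row" for each row, then --argument value for the rest. play_rows: Moves the arm, as the interface text tells. Its arguments: {"type":"object","properties":{"deltas":{"type":"array"},"gripper":{"type":"number"},"force":{"type":"number"}},"required":["deltas"]}

```bash
ls; mkdir -p pics; python3 - <<'E'
from station import *
import cv2
s=sense();print(s, grip_depth)
for n in("scene","top","wrist"):
    m=camera_model(n);print(n,m)
    im=snapshot(n);cv2.imwrite(f"pics/{n}0.png",cv2.resize(im[:,:,::-1],None,fx=1.5,fy=1.5,interpolation=cv2.INTER_CUBIC))
    cv2.imwrite(f"pics/{n}0_raw.png",im[:,:,::-1])
E
```

```text
pics
{'t': 0.0, 'q': array([ 1.06446720e+00,  5.28433890e-01,  1.43391488e+00, -3.16664604e-05,
        1.18140923e+00, -1.78470036e-01]), 'qd': array([-2.13398168e-04,  3.22098968e-04, -6.98537116e-05, -7.17455795e-04,
       -8.47252089e-04, -1.38144725e-03]), 'tau': array([-7.25337159e-04, -4.42360675e+01, -1.78018928e+01, -2.73065571e-04,
        8.54415324e-03, -1.68480739e-05]), 'tcp_pos': array([0.2008656 , 0.59107634, 0.23034946]), 'tool_rot': array([ 0.69835192, -0.11564024,  0.11514567, -0.69690272]), 'force': array([-0.41489877,  0.12454515, -0.34916359]), 'ft_torque': array([ 0.035608  , -0.06848252, -0.03286055]), 'finger_gap': 1.001843160156317} 0.0187
scene {'fx': 410.43778313832337, 'fy': 410.43778313832337, 'cx': 252.10211025828437, 'cy': 200.10743980374795, 'camera_from_world': array([[-0.79039334,  0.61212058,  0.0242232 ,  0.38333806],
       [-0.39409263, -0.53834499,  0.74489977,  0.09845508],
       [ 0.46900892,  0.57921764,  0.6667365 , -1.69492628],
       [ 0.        ,  0.        ,  0.        ,  1.        ]])}
top {'fx': 363.8211792689588, 'fy': 363.8211792689588, 'cx': 251.52641879244092, 'cy': 191.76138369120153, 'camera_from_world': array([[-0.01110593, -0.99989513, -0.00929438, -0.01004791],
       [ 0.99434931, -0.01202475,  0.10547445, -0.49111192],
       [-0.10557515, -0.00807046,  0.99437858, -1.11015977],
       [ 0.        ,  0.        ,  0.        ,  1.        ]])}
wrist {'fx': 287.7985302904128, 'fy': 287.7985302904128, 'cx': 252.36077115813407, 'cy': 194.75141264701193, 'camera_from_world': array([[ 0.32163417,  0.94686193, -0.00198426, -0.62390383],
       [-0.91036758,  0.30866004, -0.27560815,  0.03536453],
       [-0.26035041,  0.0904514 ,  0.96126802, -0.37929185],
       [ 0.        ,  0.        ,  0.        ,  1.        ]])}
```

View pics/scene0.png

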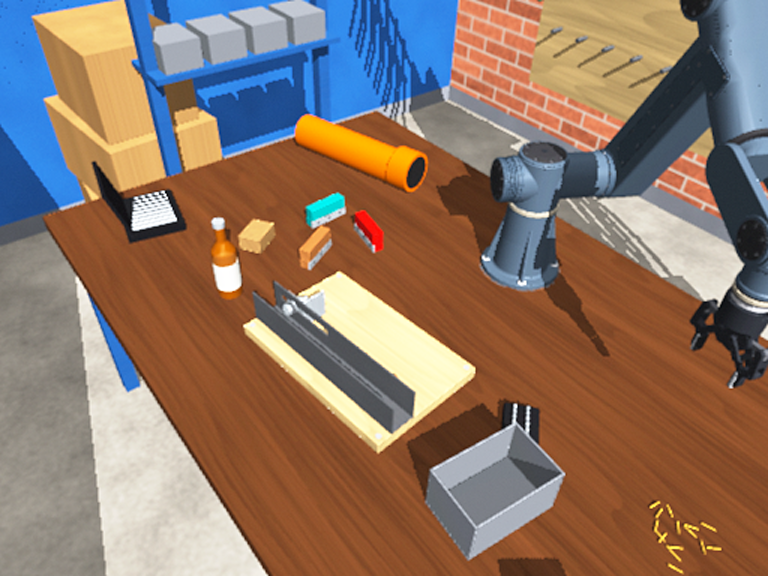

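View pics/top0.png

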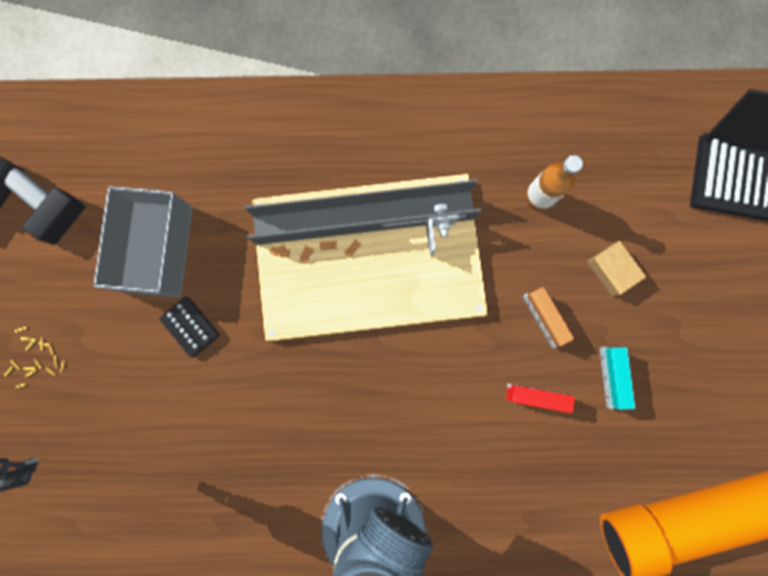

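View pics/wrist0.png

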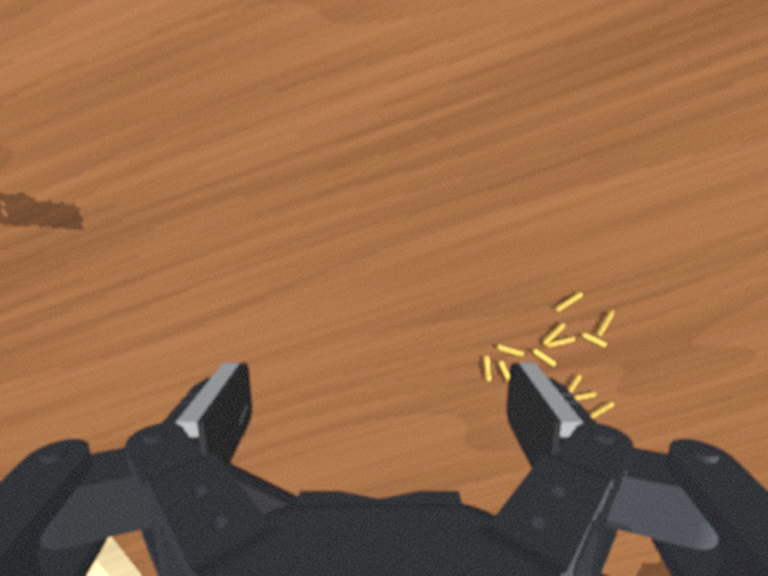

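```bash
cat > h.py <<'E'
import numpy as np, cv2
from station import *
from scipy.spatial.transform import Rotation as R
def ray(m,u,v):
    d=np.array([(u-m["cx"])/m["fx"],-(v-m["cy"])/m["fy"],-1.0]);T=m["camera_from_world"]
    Rm=T[:3,:3];return -Rm.T@T[:3,3],Rm.T@d
def onz(m,u,v,z):
    c,d=ray(m,u,v);return c+d*(z-c[2])/d[2]
def proj(m,p):
    T=m["camera_from_world"];q=T[:3,:3]@np.asarray(p)+T[:3,3]
    return m["cx"]+m["fx"]*q[0]/-q[2], m["cy"]-m["fy"]*q[1]/-q[2]
def save(name,im,box=None,f=1.5):
    if box: im=im[box[1]:box[3],box[0]:box[2]]
    cv2.imwrite(name,cv2.resize(im[:,:,::-1],None,fx=f,fy=f,interpolation=cv2.INTER_CUBIC))
E
python3 - <<'E'
import cv2
im=cv2.imread('pics/top0_raw.png')
cv2.imwrite('pics/topA.png',cv2.resize(im[105:235,155:335],None,fx=4.4,fy=4.4,interpolation=cv2.INTER_CUBIC))
cv2.imwrite('pics/topB.png',cv2.resize(im[150:290,320:460],None,fx=4,fy=4,interpolation=cv2.INTER_CUBIC))
im=cv2.imread('pics/scene0_raw.png')
cv2.imwrite('pics/scA.png',cv2.resize(im[120:310,140:330],None,fx=3.1,fy=3.1,interpolation=cv2.INTER_CUBIC))
E
```

```text
(no output)
```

View pics/topA.png

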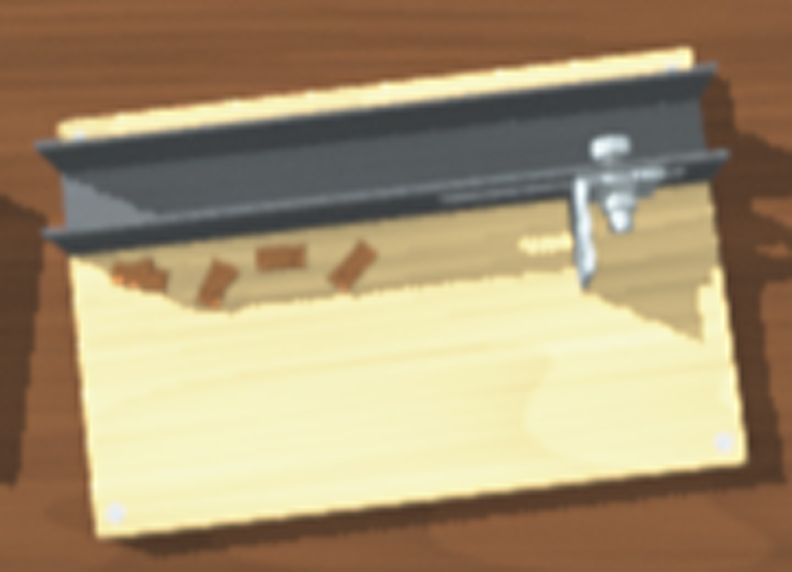

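View pics/topB.png

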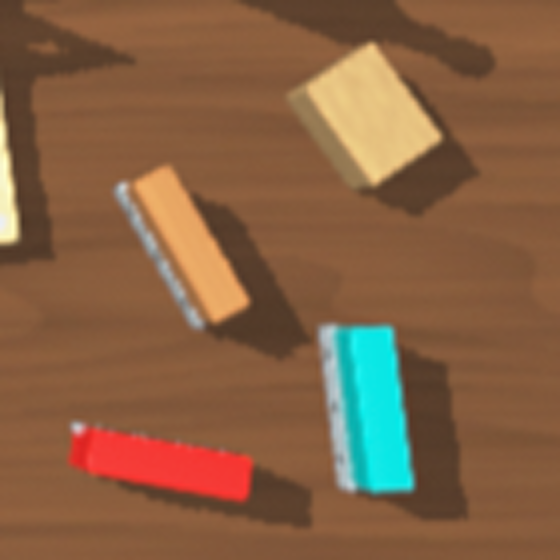

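View pics/scA.png

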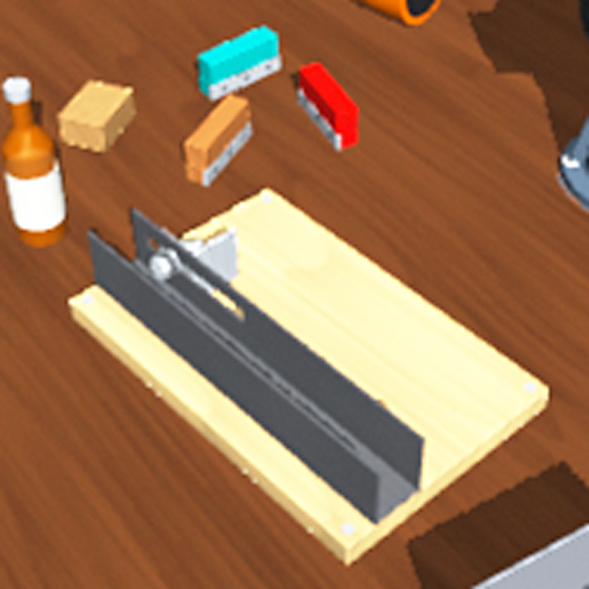

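```bash
python3 - <<'E'
from h import *
m=camera_model("top")
def A(px,py): return (px+.5)/4.4-.5+155,(py+.5)/4.4-.5+105
def B(px,py): return (px+.5)/4-.5+320,(py+.5)/4-.5+150
c=[onz(m,*A(*p),0.03) for p in((98,537),(746,462),(692,48),(58,122))]
print("board",np.round(c,4)); nl,nr,fr,fl=c
print(np.linalg.norm(nl-nr),np.linalg.norm(fl-fr),np.linalg.norm(nl-fl),np.linalg.norm(nr-fr))
src=np.array([[-.15,.23],[-.15,-.23],[.15,-.23],[.15,.23]])
P=np.array(c)[:,:2]
a=src; b=P-P.mean(0); th=np.arctan2((a[:,0]*b[:,1]-a[:,1]*b[:,0]).sum(),(a*b).sum())
print("yaw",th,np.degrees(th),"ctr",P.mean(0))
Rb=np.array([[np.cos(th),-np.sin(th)],[np.sin(th),np.cos(th)]]); ctr=P.mean(0)
print("resid",np.round((P-ctr)@Rb-src,4))
im=cv2.imread('pics/top0_raw.png');hsv=cv2.cvtColor(im,cv2.COLOR_BGR2HSV)
# fence tops
for p in((38,145),(716,66),(42,235),(730,152)):
    w=onz(m,*A(*p),0.110); print("fence",np.round((w[:2]-ctr)@Rb,4))
for p in((610,148),):
  for z in(.08,.094):
    w=onz(m,*A(*p),z); print("head",w,np.round((w[:2]-ctr)@Rb,4))
for p in((582,178),(584,285),):
    w=onz(m,*A(*p),.104); print("leg",np.round((w[:2]-ctr)@Rb,4))
# chips
sub=hsv[160:180,175:245];
b=im[160:178,176:245].astype(int)
mask=((b[:,:,2]-b[:,:,0]>60)&(b[:,:,2]<215)&(b[:,:,1]<120)).astype(np.uint8)
n,l,st,ce=cv2.connectedComponentsWithStats(mask)
for i in range(1,n):
    if st[i,4]>8:
        u,v=ce[i]+[176,160];w=onz(m,u,v,.038);print("chip",st[i],u,v,np.round(w,4),np.round((w[:2]-ctr)@Rb,4))
# scraper
h=hsv[180:245,345:390];mask=((h[:,:,1]>120)&(h[:,:,2]>190)&(h[:,:,0]<20)).astype(np.uint8)
cs=max(cv2.findContours(mask,0,2)[0],key=cv2.contourArea);r=cv2.minAreaRect(cs);print(r)
bx=cv2.boxPoints(r)+[345,180];w=np.array([onz(m,u,v,.06) for u,v in bx]);print(np.round(w,4),w.mean(0))
e=np.linalg.norm(w-np.roll(w,-1,0),axis=1);print(e)
cc=[B(*p) for p in((134,182),(170,166),(250,304),(212,322))];w=np.array([onz(m,u,v,.06) for u,v in cc]);print(np.round(w,4),w.mean(0))
for p in((120,187),(198,327)): print("blade",onz(m,*B(*p),.022))
d=w[0]+w[1]-w[2]-w[3];print("yaw long",np.degrees(np.arctan2(d[1],d[0])))
E
```

```text
board [[ 0.385   0.2158  0.03  ]
 [ 0.4324 -0.2396  0.03  ]
 [ 0.7318 -0.2102  0.03  ]
 [ 0.6833  0.2478  0.03  ]]
0.4577607197386229 0.46060120820757483 0.30003135652398294 0.30084714536605855
yaw 0.10381477820509281 5.948148642238542 ctr [0.55812331 0.0034392 ]
resid [[-0.0002 -0.0009]
 [-0.0003  0.0013]
 [ 0.0006 -0.0005]
 [-0.0001  0.0001]]
fence [0.1117 0.2278]
fence [ 0.1123 -0.2291]
fence [0.0504 0.2306]
fence [ 0.0529 -0.2305]
head [ 0.6460393  -0.14386211  0.08      ] [ 0.0722 -0.1556]
head [ 0.64245973 -0.14231389  0.094     ] [ 0.0688 -0.1537]
leg [ 0.0482 -0.1312]
leg [-0.0239 -0.1234]
chip [38  1 10  5 46] 218.76086956521738 163.17391304347825 [0.5805 0.0853 0.038 ] [0.0308 0.0791]
chip [55  1  9  9 40] 234.85 165.225 [0.5734 0.0352 0.038 ] [0.0185 0.03  ]
chip [ 5  4 12  7 49] 187.0612244897959 167.0408163265306 [0.5696 0.1842 0.038 ] [0.0301 0.1786]
chip [25  5  8  9 41] 203.90243902439025 168.9512195121951 [0.5629 0.1317 0.038 ] [0.018 0.127]
((22.294246673583984, 30.413715362548828), (40.16007995605469, 10.382123947143555), 59.620880126953125)
[[ 0.4717 -0.321   0.06  ]
 [ 0.4873 -0.3486  0.06  ]
 [ 0.3824 -0.4047  0.06  ]
 [ 0.3671 -0.3773  0.06  ]] [ 0.42709366 -0.3629187   0.06      ]
[0.03173144 0.11892414 0.03139599 0.11876445]
[[ 0.4734 -0.3225  0.06  ]
 [ 0.4852 -0.3501  0.06  ]
 [ 0.3808 -0.4052  0.06  ]
 [ 0.3678 -0.3763  0.06  ]] [ 0.42682673 -0.36352563  0.06      ]
blade [ 0.47319529 -0.32174982  0.022     ]
blade [ 0.36396165 -0.37753738  0.022     ]
yaw long 27.419217222492595
```

```bash
cat >> h.py <<'E'
CTR=np.array([.5581,.0034]);TH=.1038
RB=np.array([[np.cos(TH),-np.sin(TH)],[np.sin(TH),np.cos(TH)]])
def b2w(x,y,z): return np.array([*(CTR+RB@np.array([x,y])),z])
def w2b(p): return (np.asarray(p)[:2]-CTR)@RB
def status():
    s=sense();Rt=R.from_quat(s["tool_rot"]).as_matrix();zc=Rt[:,2]
    print("t",round(s["t"],2),"tcp",np.round(s["tcp_pos"],4),"b",np.round(w2b(s["tcp_pos"]),4),"zyaw",round(float(np.degrees(np.arctan2(zc[1],zc[0]))),2),"down",np.round(Rt[:,1],3),"F",np.round(s["force"],1),"gap",round(float(s["finger_gap"]),3),"q",np.round(s["q"],2))
    return s,Rt
def go(target,zyaw_deg):
    """delta from measured pose to target, tool straight down with z axis at zyaw"""
    s,Rt=status()
    a=np.radians(zyaw_deg);z=np.array([np.cos(a),np.sin(a),0]);y=np.array([0,0,-1.]);x=np.cross(y,z)
    Rn=np.stack([x,y,z],1)
    d=Rt.T@(np.asarray(target)-s["tcp_pos"]);r=R.from_matrix(Rt.T@Rn).as_rotvec()
    print("delta",np.round(d,4),"rot",np.round(r,4),"dist",round(float(np.linalg.norm(d)),3),"deg",round(float(np.degrees(np.linalg.norm(r))),1))
E
python3 - <<'E'
from h import *
status()
print(R.from_quat(sense()["tool_rot"]).as_matrix().round(3))
# alternatives at waypoint & scraper
for y in (27.8+90,27.8-90): go([.427,-.363,.2],y)
go([.48,.15,.25],27.8+90)
# where bin etc are
m=camera_model("top")
for p in((108,187),(190,190),(170,297),(95,288)): print(onz(m,p[0]/1.5,p[1]/1.5,.11).round(3))
E
```

```text
t 0.15 tcp [0.2009 0.5912 0.2305] b [-0.2943  0.6217] zyaw 71.22 down [-0.001 -0.001 -1.   ] F [ 0.1 -0.2 -0.2] gap 1.003 q [ 1.06  0.53  1.43  0.    1.18 -0.18]
[[ 0.947 -0.001  0.322]
 [-0.322 -0.001  0.947]
 [-0.    -1.    -0.002]]
t 0.15 tcp [0.2009 0.5912 0.2305] b [-0.2943  0.6217] zyaw 71.22 down [-0.001 -0.001 -1.   ] F [ 0.1 -0.2 -0.2] gap 1.003 q [ 1.06  0.53  1.43  0.    1.18 -0.18]
delta [ 0.5213  0.0318 -0.8306] rot [ 0.0015 -0.813  -0.001 ] dist 0.981 deg 46.6
t 0.15 tcp [0.2009 0.5912 0.2305] b [-0.2943  0.6217] zyaw 71.22 down [-0.001 -0.001 -1.   ] F [ 0.1 -0.2 -0.2] gap 1.003 q [ 1.06  0.53  1.43  0.    1.18 -0.18]
delta [ 0.5213  0.0318 -0.8306] rot [1.2000e-03 2.3286e+00 1.8000e-03] dist 0.981 deg 133.4
t 0.15 tcp [0.2009 0.5912 0.2305] b [-0.2943  0.6217] zyaw 71.22 down [-0.001 -0.001 -1.   ] F [ 0.1 -0.2 -0.2] gap 1.003 q [ 1.06  0.53  1.43  0.    1.18 -0.18]
delta [ 0.4063 -0.019  -0.3279] rot [ 0.0015 -0.813  -0.001 ] dist 0.522 deg 46.6
[0.688 0.513 0.11 ]
[0.68 0.35 0.11]
[0.469 0.384 0.11 ]
[0.488 0.53  0.11 ]
```

play_rows --pt "0.02 0 -0.018 0 0.06 0" --pt "0.055 0 -0.046 0 0.15 0" --pt "0.093 -0.004 -0.078 0 0.25 0" --pt "0.131 -0.006 -0.11 0 0.35 0" --pt "0.17 -0.01 -0.142 0 0.46 0" --pt "0.209 -0.012 -0.175 0 0.57 0" --pt "0.248 -0.014 -0.207 0 0.68 0" --pt "0.287 -0.016 -0.24 0 0.79 0" --pt "0.325 -0.018 -0.272 0 0.9 0" --pt "0.364 -0.02 -0.304 0 1.0 0" --pt "0.402 -0.02 -0.336 0 1.1 0" --pt "0.437 -0.02 -0.366 0 1.2 0" --gripper 0.0854

```text
t: 1.35
tcp_pos: [0.4978, 0.1025, 0.2514]
tool_rot: [-0.509, 0.49, -0.49, 0.51]
force: [0.6, 0.5, 0.2]
finger_gap: 1.003
```

```bash
python3 - <<'E'
from h import *
go([.427,-.363,.2],27.8-90)
E
```

```text
t 1.35 tcp [0.4978 0.1025 0.2514] b [-0.0497  0.1048] zyaw 2.2 down [ 0.  0. -1.] F [0.6 0.5 0.2] gap 1.003 q [-0.02  0.34  1.7   0.    1.1  -0.06]
delta [ 0.4625  0.0513 -0.0887] rot [-1.000e-04  1.124e+00 -3.000e-04] dist 0.474 deg 64.4
```

play_rows --pt "0.03 0 -0.005 0 0.08 0" --pt "0.078 0.004 -0.014 0 0.19 0" --pt "0.126 0.01 -0.024 0 0.31 0" --pt "0.175 0.015 -0.033 0 0.43 0" --pt "0.224 0.02 -0.043 0 0.55 0" --pt "0.273 0.026 -0.052 0 0.67 0" --pt "0.322 0.032 -0.062 0 0.79 0" --pt "0.371 0.038 -0.071 0 0.91 0" --pt "0.42 0.044 -0.081 0 1.03 0" --pt "0.45 0.05 -0.087 0 1.1 0" --pt "0.4625 0.0513 -0.0887 0 1.124 0"

```text
t: 2.45
tcp_pos: [0.4274, -0.3647, 0.1991]
tool_rot: [0.17, -0.686, 0.686, -0.17]
force: [-0.5, 1.0, 0.2]
finger_gap: 0.999
```

```bash
python3 - <<'E'
from h import *
status()
m=camera_model("wrist");im=snapshot("wrist");save("pics/w1.png",im);cv2.imwrite("pics/w1_raw.png",im[:,:,::-1])
np.save("w1m.npy",m["camera_from_world"])
E
```

```text
t 2.45 tcp [ 0.4274 -0.3647  0.1991] b [-0.1682 -0.3526] zyaw -62.22 down [-0. -0. -1.] F [-0.5  1.   0.2] gap 0.999 q [-0.91  0.48  1.63 -0.    1.03  0.18]
```

View pics/w1.png

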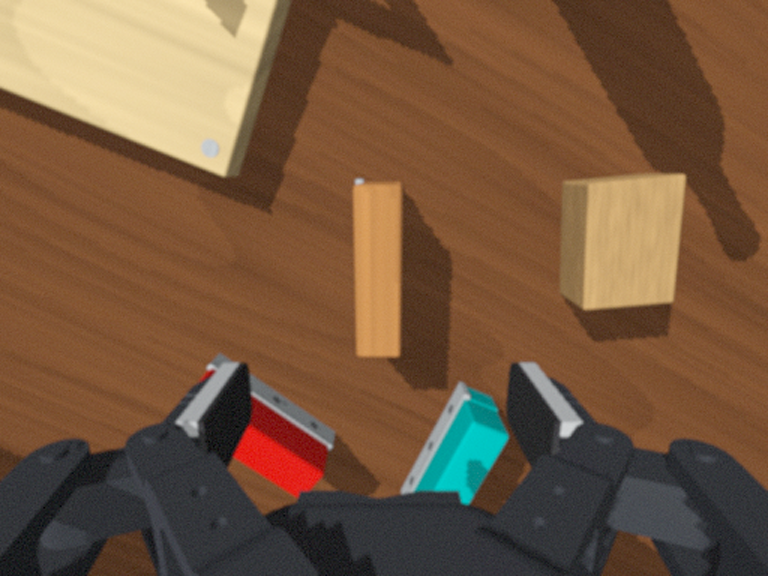

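```bash
python3 - <<'E'
from h import *
m=camera_model("wrist");im=cv2.imread("pics/w1_raw.png");hsv=cv2.cvtColor(im,cv2.COLOR_BGR2HSV)
h=hsv[110:245,225:280];mask=((h[:,:,1]>100)&(h[:,:,2]>170)).astype(np.uint8)
cs=max(cv2.findContours(mask,0,2)[0],key=cv2.contourArea);r=cv2.minAreaRect(cs);bx=cv2.boxPoints(r)+[225,110];print(bx)
w=np.array([onz(m,u,v,.06) for u,v in bx])
print(w.round(4),w.mean(0),np.linalg.norm(w-np.roll(w,-1,0),axis=1))
w=np.array([onz(m,u/1.5,v/1.5,.06) for u,v in((356,183),(401,183),(401,356),(357,356))])
print(w.round(4),w.mean(0),np.linalg.norm(w-np.roll(w,-1,0),axis=1))
d=w[0]+w[1]-w[2]-w[3];print("yaw long",np.degrees(np.arctan2(d[1],d[0])))
E
```

```text
[[235. 122.]
 [266. 122.]
 [266. 237.]
 [235. 237.]]
[[ 0.4734 -0.322   0.06  ]
 [ 0.4871 -0.348   0.06  ]
 [ 0.3829 -0.4048  0.06  ]
 [ 0.3675 -0.3756  0.06  ]] [ 0.42769641 -0.36262649  0.06      ] [0.02944765 0.11870303 0.03298225 0.11869518]
[[ 0.4744 -0.324   0.06  ]
 [ 0.4877 -0.3492  0.06  ]
 [ 0.3832 -0.4063  0.06  ]
 [ 0.3686 -0.3786  0.06  ]] [ 0.42846972 -0.36450621  0.06      ] [0.02849808 0.11909124 0.03122039 0.11906977]
yaw long 27.98803080747591
```

play_rows --pt "0.005 0.03 -0.001 0 -0.002 0" --pt "0.01 0.075 -0.001 0 -0.003 0" --pt "0.014 0.115 -0.001 0 -0.003 0" --pt "0.014 0.15 -0.001 0 -0.003 0" --pt "0.014 0.168 -0.001 0 -0.003 0" --pt "0.014 0.174 -0.001 0 -0.003 0" --pt "0.014 0.174 -0.001 0 -0.003 0"

```text
t: 3.2
tcp_pos: [0.4157, -0.3656, 0.0257]
tool_rot: [-0.173, 0.686, -0.685, 0.173]
force: [0.1, -0.1, 0.2]
finger_gap: 0.998
```

play_rows --pt "0 0 0 0 0 0" --pt "0 0 0 0 0 0" --pt "0 0 0 0 0 0" --pt "0 0 0 0 0 0" --pt "0 0 0 0 0 0" --gripper 0.02 --force 60

```text
t: 3.7
tcp_pos: [0.4161, -0.3679, 0.0271]
tool_rot: [0.172, -0.685, 0.687, -0.173]
force: [-0.5, 0.3, 6.3]
finger_gap: 0.364
```

```bash
python3 - <<'E'
from h import *
status()
im=snapshot("wrist");save("pics/w2.png",im)
E
```

```text
t 3.7 tcp [ 0.4161 -0.3679  0.0271] b [-0.1797 -0.3546] zyaw -61.77 down [ 0.002 -0.002 -1.   ] F [-0.5  0.3  6.3] gap 0.364 q [-0.93  0.75  1.75  0.    0.64  0.15]
```

View pics/w2.png

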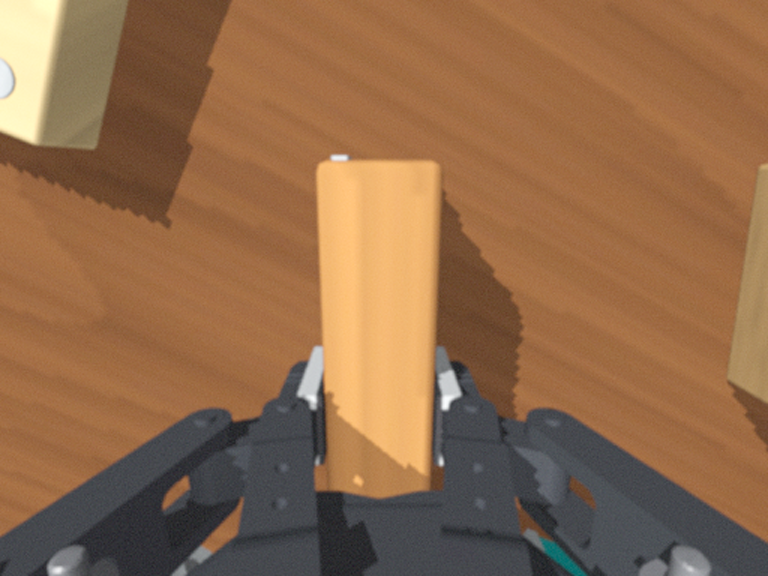

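play_rows --pt "0 -0.02 0 0 0 0" --pt "0 -0.05 0 0 0 0" --pt "0 -0.095 0 0 0 0" --pt "0 -0.13 0 0 0 0" --pt "0 -0.15 0 0 0 0" --pt "0 -0.155 0 0 0 0"

```text
t: 4.35
tcp_pos: [0.4162, -0.3681, 0.1835]
tool_rot: [0.172, -0.684, 0.687, -0.173]
force: [0.8, -0.3, -1.9]
finger_gap: 0.364
```

```bash
python3 - <<'E'
from h import *
go(b2w(-.028,-.035,.17),5.95-90)
m=camera_model("wrist");im=snapshot("wrist");save("pics/w3.png",im)
E
```

```text
t 4.35 tcp [ 0.4162 -0.3681  0.1835] b [-0.1796 -0.3548] zyaw -61.76 down [ 0.003 -0.004 -1.   ] F [ 0.8 -0.3 -1.9] gap 0.364 q [-0.93  0.5   1.66 -0.    0.98  0.15]
delta [-0.2615  0.0126 -0.2384] rot [-0.0047  0.389  -0.0017] dist 0.354 deg 22.3
```

View pics/w3.png

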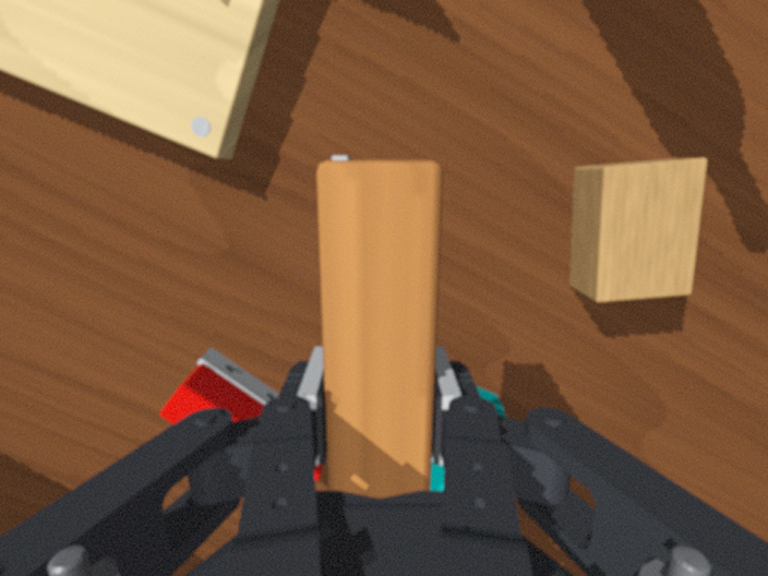

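play_rows --pt "-0.015 0 -0.014 0 0.025 0" --pt "-0.045 0 -0.041 0 0.07 0" --pt "-0.08 0 -0.073 0 0.12 0" --pt "-0.115 0 -0.105 0 0.17 0" --pt "-0.15 0 -0.137 0 0.22 0" --pt "-0.185 0 -0.169 0 0.275 0" --pt "-0.22 0.005 -0.2 0 0.33 0" --pt "-0.248 0.008 -0.226 0 0.37 0" --pt "-0.259 0.01 -0.236 0 0.385 0" --pt "-0.2615 0.011 -0.2384 -0.003 0.389 -0.001" --pt "-0.2615 0.011 -0.2384 -0.003 0.389 -0.001"

```text
t: 5.5
tcp_pos: [0.5321, -0.033, 0.1685]
tool_rot: [-0.039, 0.707, -0.705, 0.035]
force: [-0.8, -0.1, -1.8]
finger_gap: 0.365
```

```bash
python3 - <<'E'
from h import *
go(b2w(-.028,-.035,.065),5.95-90)
im=snapshot("wrist");save("pics/w4.png",im);cv2.imwrite("pics/w4_raw.png",im[:,:,::-1])
im=snapshot("top");save("pics/t4.png",im,(155,105,335,235),4.4)
E
```

```text
t 5.5 tcp [ 0.5321 -0.033   0.1685] b [-0.0296 -0.0335] zyaw -83.98 down [-0.005  0.003 -1.   ] F [-0.8 -0.1 -1.8] gap 0.365 q [-0.27  0.49  1.72  0.    0.93  1.19]
delta [-0.0021  0.1035  0.0018] rot [0.0036 0.0012 0.0048] dist 0.104 deg 0.4
```

View pics/w4.png

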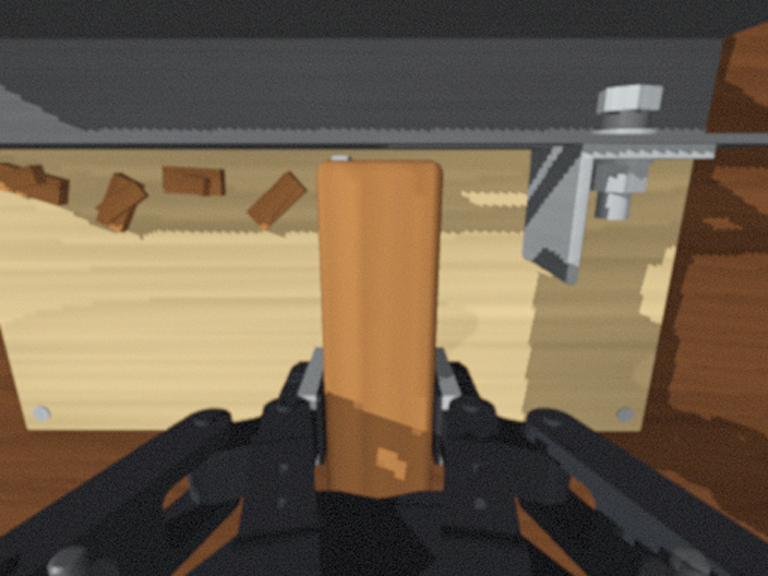

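View pics/t4.png

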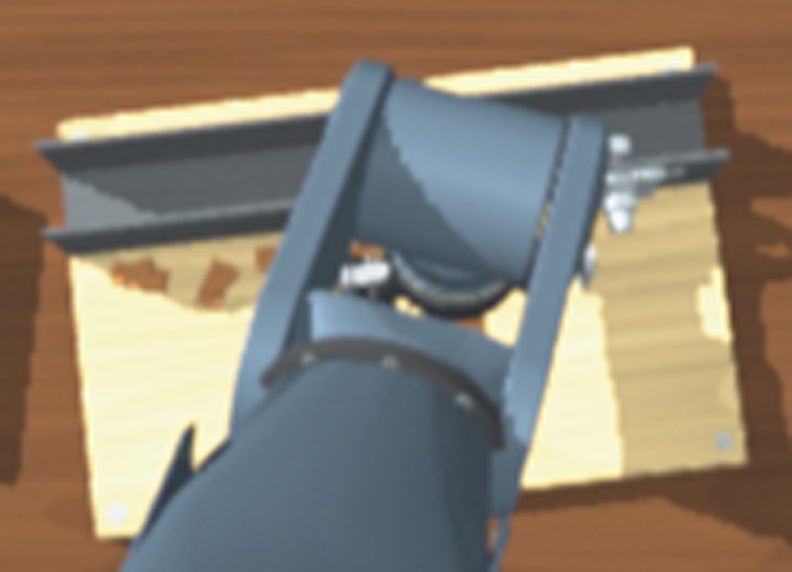

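```bash
python3 - <<'E'
from h import *
m=camera_model("wrist")
for n,u,v,z in(("blade",340,156,.163),("blockend",380,161,.2015),("facetop",380,146,.110),("facetop-r",700,138,.11),("facebot",150,150,.03),("wallback",380,130,.110),("chip2",276,200,.038),("chip2near",300,185,.038),("head",628,98,.093),("head c",636,98,.08),("headL",598,105,.08),("headR",662,100,.08),("boardcornerR",642,430,.03),("cornL",26,430,.03)):
    w=onz(m,u/1.5,v/1.5,z);print(n,w.round(4),w2b(w).round(4))
E
```

```text
blade [ 0.604  -0.0139  0.163 ] [ 0.0439 -0.0219]
blockend [ 0.6033 -0.0271  0.2015] [ 0.0418 -0.0351]
facetop [ 0.6108 -0.0264  0.11  ] [ 0.0493 -0.0351]
facetop-r [ 0.6286 -0.166   0.11  ] [ 0.0525 -0.1758]
facebot [0.5972 0.1158 0.03  ] [0.0505 0.1077]
wallback [ 0.6174 -0.0257  0.11  ] [ 0.0559 -0.0351]
chip2 [0.5755 0.035  0.038 ] [0.0206 0.0296]
chip2near [0.5861 0.0206 0.038 ] [0.0297 0.0142]
head [ 0.6445 -0.139   0.093 ] [ 0.0712 -0.1506]
head c [ 0.6474 -0.1496  0.08  ] [ 0.073  -0.1614]
headL [ 0.6423 -0.1317  0.08  ] [ 0.0698 -0.1431]
headR [ 0.6478 -0.1626  0.08  ] [ 0.0721 -0.1744]
boardcornerR [ 0.4342 -0.2418  0.03  ] [-0.1486 -0.231 ]
cornL [0.3857 0.2174 0.03  ] [-0.1493  0.2307]
```

play_rows --pt "-0.001 0.02 0.001 0.003 0.001 0.004" --pt "-0.002 0.05 0.002 0.003 0.001 0.004" --pt "-0.002 0.08 0.002 0.003 0.001 0.004" --pt "-0.002 0.098 0.002 0.003 0.001 0.004" --pt "-0.002 0.106 0.002 0.003 0.001 0.004" --pt "-0.002 0.1085 0.002 0.003 0.001 0.004" --pt "-0.002 0.1085 0.002 0.003 0.001 0.004"

```text
t: 6.3
tcp_pos: [0.5354, -0.0356, 0.0618]
tool_rot: [0.035, -0.706, 0.706, -0.037]
force: [0.1, -0.8, -2.1]
finger_gap: 0.364
```

```bash
python3 - <<'E'
from h import *
go(b2w(-.028,-.035,.057),5.95-90)
im=snapshot("scene");save("pics/s5.png",im,(110,100,330,310),2.8)
E
```

```text
t 6.3 tcp [ 0.5354 -0.0356  0.0618] b [-0.0266 -0.0364] zyaw -84.17 down [ 0.003 -0.    -1.   ] F [ 0.1 -0.8 -2.1] gap 0.364 q [-0.28  0.67  1.79  0.    0.68  1.19]
delta [ 0.0014  0.0048 -0.0014] rot [-0.0006 -0.002  -0.003 ] dist 0.005 deg 0.2
```

View pics/s5.png

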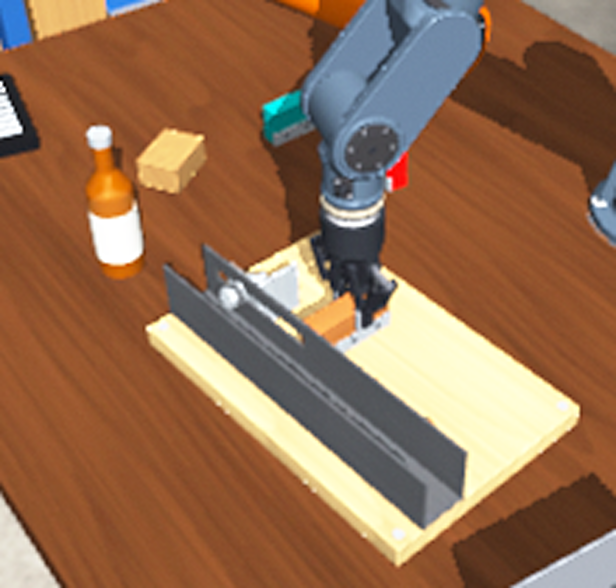

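play_rows --pt "0.001 0.002 0 0 0 0" --pt "0.001 0.003 0 0 0 0" --pt "0.001 0.004 0 0 0 0" --pt "0.001 0.004 0 0 0 0"

```text
t: 6.75
tcp_pos: [0.5342, -0.0349, 0.0577]
tool_rot: [0.035, -0.706, 0.706, -0.037]
force: [0.2, -0.6, -2.6]
finger_gap: 0.365
```

```bash
python3 - <<'E'
from h import *
go(b2w(-.028,-.035,.057),5.95-90)
E
```

```text
t 6.75 tcp [ 0.5342 -0.0349  0.0577] b [-0.0278 -0.0356] zyaw -84.1 down [ 0.003 -0.    -1.   ] F [ 0.2 -0.6 -2.6] gap 0.365 q [-0.27  0.68  1.79  0.    0.67  1.19]
delta [ 0.0002  0.0007 -0.0006] rot [-0.0004 -0.0009 -0.0027] dist 0.001 deg 0.2
```

play_rows --pt "0 0.001 0 0 0 0" --pt "0 0.002 0 0 0 0" --pt "0 0.002 0 0 0 0"

```text
t: 7.05
tcp_pos: [0.5344, -0.0349, 0.0571]
tool_rot: [0.035, -0.706, 0.706, -0.038]
force: [-1.8, 0.7, 10.8]
finger_gap: 0.363
```

play_rows --pt "0 -0.001 0 0 0 0" --pt "0 -0.001 -0.008 0 0 0" --pt "0 -0.001 -0.02 0 0 0" --pt "0 -0.001 -0.032 0 0 0" --pt "0 -0.001 -0.044 0 0 0" --pt "0 -0.001 -0.056 0 0 0" --pt "0 -0.001 -0.068 0 0 0" --pt "0 -0.001 -0.08 0 0 0" --pt "0 -0.001 -0.092 0 0 0" --pt "0 -0.001 -0.104 0 0 0" --pt "0 -0.001 -0.112 0 0 0" --pt "0 -0.001 -0.112 0 0 0"

```text
t: 8.25
tcp_pos: [0.5231, 0.0783, 0.0572]
tool_rot: [-0.035, 0.706, -0.706, 0.038]
force: [1.6, 0.5, 6.1]
finger_gap: 0.361
```

```bash
python3 - <<'E'
from h import *
go(b2w(-.028,.11,.0565),5.95-90)
im=snapshot("wrist");save("pics/w6.png",im)
E
```

```text
t 8.25 tcp [0.5231 0.0783 0.0572] b [-0.027   0.0781] zyaw -84.02 down [ 0.004  0.    -1.   ] F [1.6 0.5 6.1] gap 0.361 q [-0.06  0.67  1.81  0.    0.65  1.4 ]
delta [ 0.001   0.0007 -0.0319] rot [-0.0002  0.0005 -0.0044] dist 0.032 deg 0.3
```

View pics/w6.png

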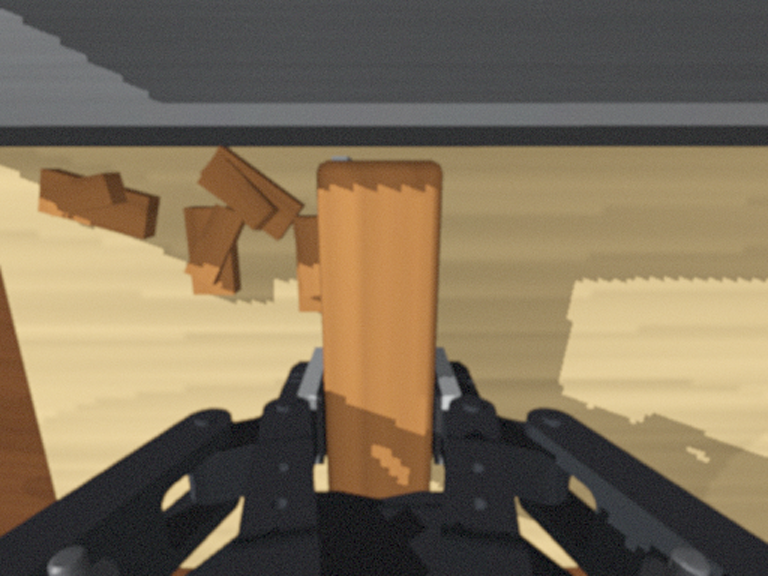

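play_rows --pt "0 -0.0005 -0.004 0 0 0" --pt "0 -0.0005 -0.012 0 0 0" --pt "0 -0.0005 -0.022 0 0 0" --pt "0 -0.0005 -0.032 0 0 0" --pt "0 -0.0005 -0.042 0 0 0" --pt "0 -0.0005 -0.052 0 0 0" --pt "0 -0.0005 -0.062 0 0 0" --pt "0 -0.0005 -0.07 0 0 0" --pt "0 -0.0005 -0.07 0 0 0"

```text
t: 9.2
tcp_pos: [0.515, 0.148, 0.0571]
tool_rot: [-0.036, 0.706, -0.706, 0.037]
force: [0.2, 0.8, 6.2]
finger_gap: 0.366
```

```bash
python3 - <<'E'
from h import *
go(b2w(-.028,.245,.0575),5.95-90)
im=snapshot("wrist");save("pics/w7.png",im)
E
```

```text
t 9.2 tcp [0.515  0.148  0.0571] b [-0.0279  0.1483] zyaw -84.07 down [ 0.003  0.001 -1.   ] F [0.2 0.8 6.2] gap 0.366 q [0.07 0.68 1.79 0.   0.67 1.54]
delta [ 0.0002 -0.0003 -0.0967] rot [ 0.0008 -0.0004 -0.0026] dist 0.097 deg 0.2
```

View pics/w7.png

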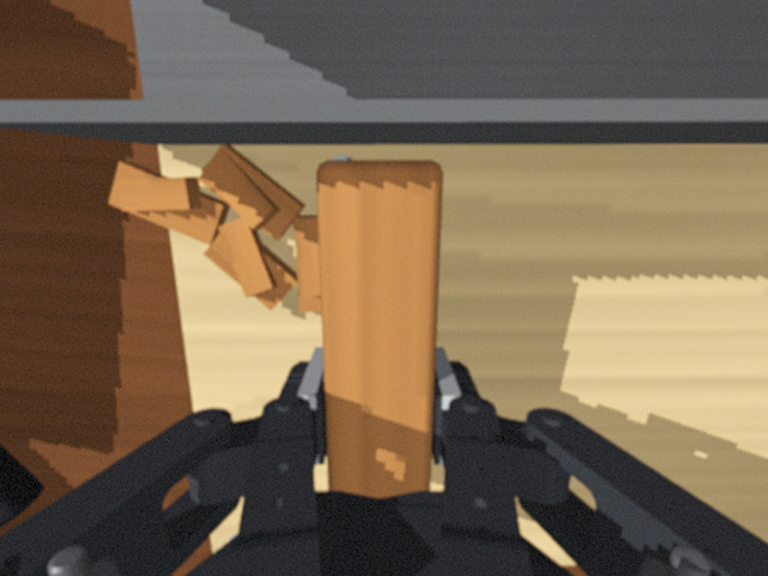

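```bash
python3 - <<'E'
from h import *
m=camera_model("top")
for p in((162,315),(185,298),(219,336),(195,357)):
    w=onz(m,p[0]/1.5,p[1]/1.5,.032); print(w.round(3),w2b(w).round(3))
E
```

```text
[0.439 0.43  0.032] [-0.074  0.437]
[0.474 0.383 0.032] [-0.045  0.386]
[0.394 0.311 0.032] [-0.131  0.323]
[0.352 0.359 0.032] [-0.168  0.375]
```

play_rows --pt "0 -0.0005 -0.006 0 0 0" --pt "0 -0.0005 -0.014 0 0 0" --pt "0 -0.0005 -0.024 0 0 0" --pt "0 -0.001 -0.034 0 0 0" --pt "0 -0.001 -0.044 0 0 0" --pt "0 -0.001 -0.054 0 0 0" --pt "0 -0.001 -0.062 0 0 0" --pt "0 -0.001 -0.068 0 0 0" --pt "0 -0.001 -0.068 0 0 0"

```text
t: 10.15
tcp_pos: [0.5083, 0.2146, 0.0579]
tool_rot: [-0.036, 0.706, -0.706, 0.038]
force: [0.4, -0.5, -2.3]
finger_gap: 0.37
```

```bash
python3 - <<'E'
from h import *
go(b2w(-.028,.245,.0575),5.95-90)
im=snapshot("wrist");save("pics/w8.png",im)
E
```

```text
t 10.15 tcp [0.5083 0.2146 0.0579] b [-0.0276  0.2153] zyaw -84.04 down [ 0.002  0.    -1.   ] F [ 0.4 -0.5 -2.3] gap 0.37 q [ 0.2   0.69  1.75 -0.    0.7   1.66]
delta [ 0.0004  0.0004 -0.0297] rot [-0.0001  0.0001 -0.0025] dist 0.03 deg 0.1
```

View pics/w8.png

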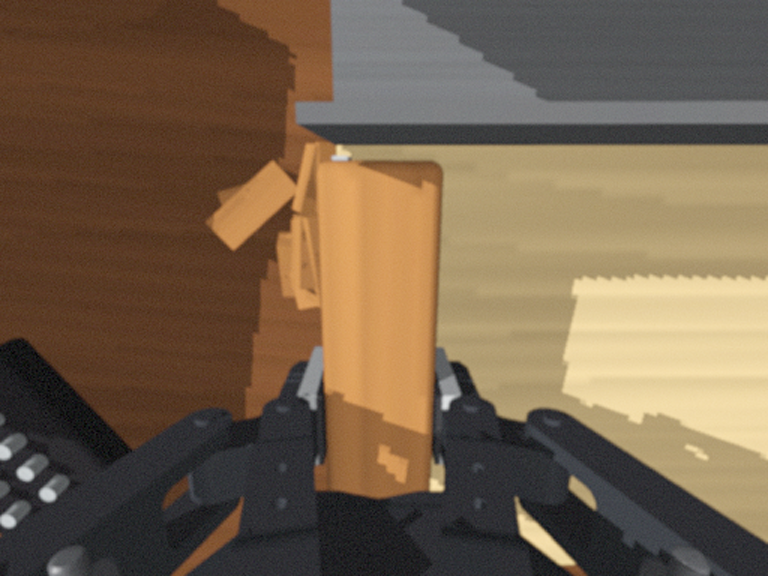

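play_rows --pt "0 0 -0.006 0 0 0" --pt "0 0 -0.014 0 0 0" --pt "0 0 -0.022 0 0 0" --pt "0 0 -0.028 0 0 0" --pt "0 0 -0.03 0 0 0" --pt "0 0 -0.03 0 0 0"

```text
t: 10.8
tcp_pos: [0.505, 0.2441, 0.0577]
tool_rot: [0.036, -0.706, 0.706, -0.037]
force: [-0.1, 0.2, -1.7]
finger_gap: 0.362
```

```bash
python3 - <<'E'
from h import *
status()
im=snapshot("wrist");save("pics/w9.png",im)
im=snapshot("scene");save("pics/s9.png",im,(180,170,400,370),2.8)
E
```

```text
t 10.8 tcp [0.505  0.2441 0.0577] b [-0.0278  0.2449] zyaw -84.07 down [ 0.002 -0.    -1.   ] F [-0.1  0.2 -1.7] gap 0.362 q [ 0.25  0.7   1.73 -0.    0.72  1.72]
```

View pics/w9.png

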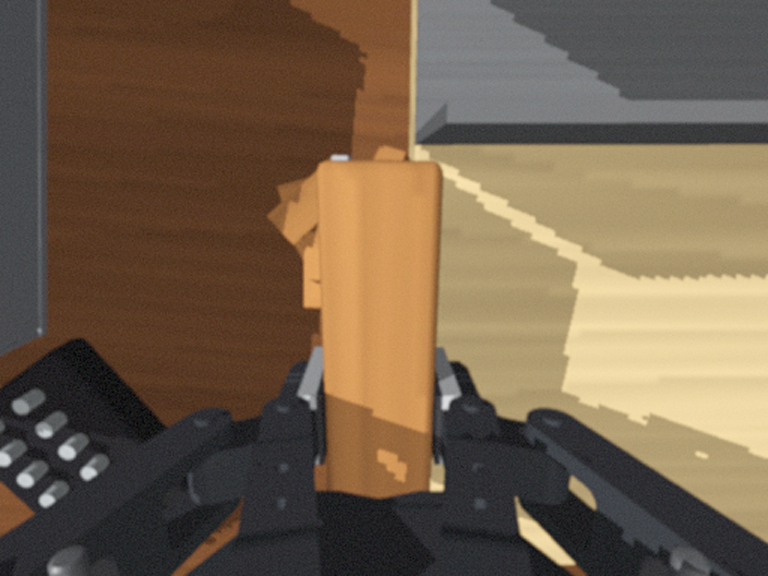

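View pics/s9.png

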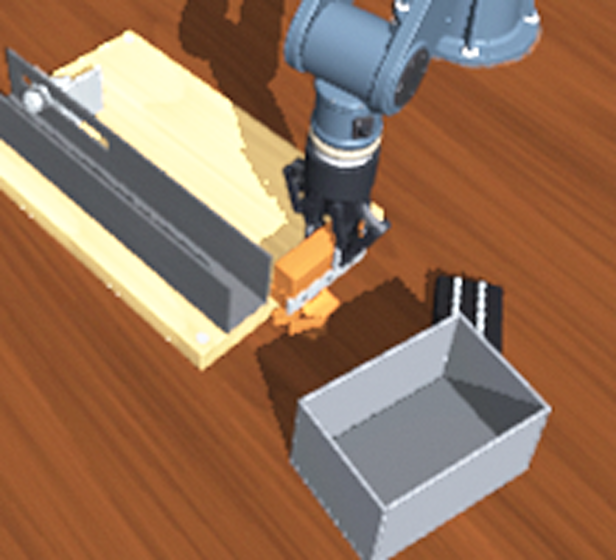

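play_rows --pt "0 -0.015 0 0 0 0" --pt "0 -0.045 0 0 0 0" --pt "0 -0.085 0 0 0 0" --pt "0 -0.115 0.02 0 0 0" --pt "0 -0.125 0.05 0 0 0" --pt "0 -0.13 0.08 0 0 0" --pt "0 -0.13 0.09 0 0 0" --pt "0 -0.13 0.09 0 0 0"

```text
t: 11.7
tcp_pos: [0.5143, 0.1527, 0.1878]
tool_rot: [0.035, -0.706, 0.706, -0.036]
force: [-0.1, -0.1, -2.6]
finger_gap: 0.365
```

```bash
python3 - <<'E'
from h import *
status()
m=camera_model("wrist")
im=snapshot("wrist");save("pics/w10.png",im)
im=snapshot("scene");save("pics/s10.png",im,(240,210,340,300),5)
E
```

```text
t 11.7 tcp [0.5143 0.1527 0.1878] b [-0.0281  0.1531] zyaw -84.28 down [ 0.002  0.    -1.   ] F [-0.1 -0.1 -2.6] gap 0.365 q [ 0.08  0.47  1.7  -0.    0.97  1.55]
```

View pics/w10.png

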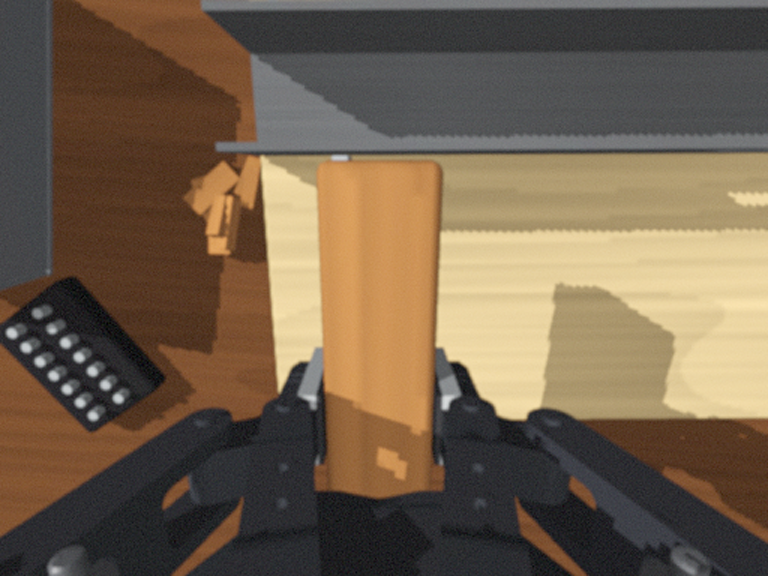

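View pics/s10.png

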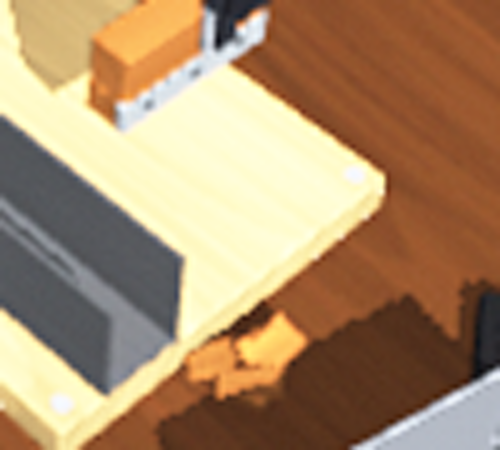

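```bash
python3 - <<'E'
from h import *
m=camera_model("wrist");im=snapshot("wrist");save("pics/w11.png",im,(105,85,205,185),6)
m2=camera_model("scene");im2=snapshot("scene");save("pics/s11.png",im2,(265,260,315,300),12)
im3=snapshot("top");save("pics/t11.png",im3,(150,140,210,190),10)
import pickle;pickle.dump((m,m2),open("c11.pkl","wb"))
E
```

```text
(no output)
```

View pics/w11.png

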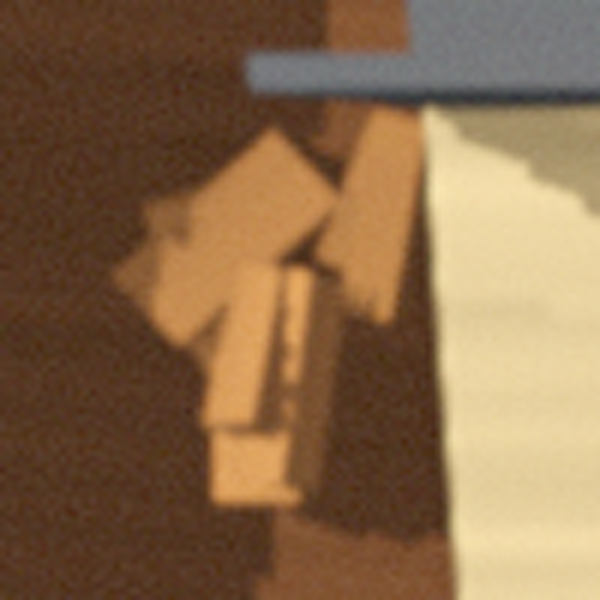

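View pics/s11.png

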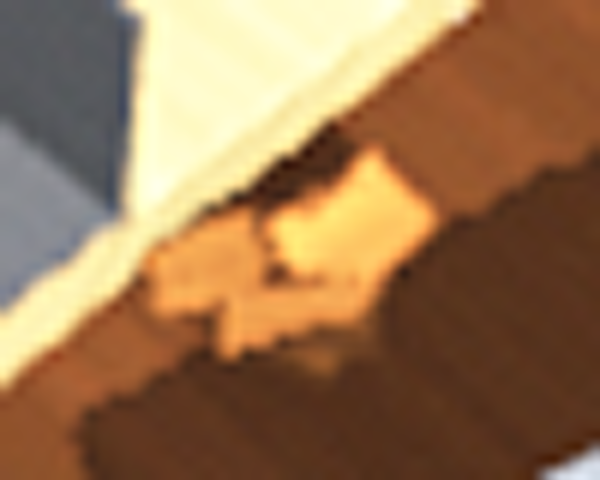

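View pics/t11.png

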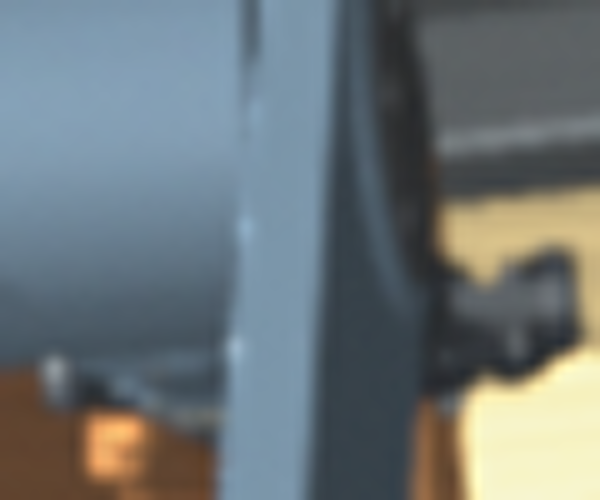

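```bash
python3 - <<'E'
from h import *
import pickle
m,m2=pickle.load(open("c11.pkl","rb"))
def W(p): return (p[0]+.5)/6-.5+105,(p[1]+.5)/6-.5+85
def S(p): return (p[0]+.5)/12-.5+265,(p[1]+.5)/12-.5+260
def tri(a,b):
    c1,d1=ray(m,*W(a));c2,d2=ray(m2,*S(b))
    A=np.stack([d1,-d2],1);t=np.linalg.lstsq(A,c2-c1,rcond=None)[0]
    p,q=c1+d1*t[0],c2+d2*t[1];return (p+q)/2,np.linalg.norm(p-q)
for sc in((375,150),(440,215),(265,225),(370,300)):
  for w in((300,500),(215,500),(210,430),(275,430),(245,265),(280,265),(335,290),(310,265)):
    p,e=tri(w,sc)
    if e<.006: print(sc,w,p.round(4),w2b(p).round(4),round(e,4))
print("chipside")
for sc in((150,260),(255,210),(220,355),(245,220)):
  for w in((375,105),(425,115),(320,250),(390,320),(275,130),(335,195)):
    p,e=tri(w,sc)
    if e<.006: print(sc,w,p.round(4),w2b(p).round(4),round(e,4))
E
```

```text
(375, 150) (300, 500) [0.5148 0.2604 0.0257] [-0.0165  0.2601] 0.0008
(375, 150) (210, 430) [0.5279 0.27   0.0446] [-0.0025  0.2683] 0.0038
(440, 215) (215, 500) [0.5097 0.2802 0.0144] [-0.0194  0.2803] 0.0028
(265, 225) (245, 265) [0.5571 0.2663 0.0341] [0.0263 0.2616] 0.0024
(265, 225) (280, 265) [0.5558 0.2631 0.029 ] [0.0247 0.2585] 0.0009
(265, 225) (335, 290) [0.5508 0.2573 0.0187] [0.0191 0.2533] 0.0027
(265, 225) (310, 265) [0.5547 0.2602 0.0246] [0.0233 0.2558] 0.0038
(370, 300) (275, 430) [ 0.5225  0.2766 -0.0133] [-0.0071  0.2754] 0.0051
chipside
(150, 260) (375, 105) [0.5832 0.2498 0.022 ] [0.0505 0.2425] 0.0018
(150, 260) (425, 115) [0.5808 0.2446 0.0141] [0.0476 0.2375] 0.0059
(255, 210) (320, 250) [0.5572 0.2574 0.0296] [0.0254 0.2527] 0.0053
(255, 210) (390, 320) [0.5461 0.2491 0.0128] [0.0135 0.2456] 0.0023
(220, 355) (275, 130) [0.5774 0.2731 0.0024] [0.0471 0.2663] 0.0011
(220, 355) (335, 195) [ 0.5676  0.266  -0.013 ] [0.0367 0.2602] 0.002
(245, 220) (320, 250) [0.5583 0.2574 0.0269] [0.0265 0.2526] 0.0022
(245, 220) (390, 320) [0.5472 0.249  0.0099] [0.0146 0.2454] 0.0009
```

```bash
python3 - <<'E'
from h import *
go([.416,-.368,.18],-62)
E
```

```text
t 11.95 tcp [0.5138 0.155  0.1874] b [-0.0283  0.1554] zyaw -84.04 down [ 0.001  0.    -1.   ] F [ 0.5  0.5 -0.8] gap 0.368 q [0.08 0.47 1.7  0.   0.97 1.55]
delta [0.1516 0.0071 0.5101] rot [-1.000e-04 -3.847e-01 -1.300e-03] dist 0.532 deg 22.0
```

play_rows --pt "0.005 0 0.016 0 -0.01 0" --pt "0.015 0 0.05 0 -0.04 0" --pt "0.028 0 0.095 0 -0.07 0" --pt "0.042 0 0.141 0 -0.1 0" --pt "0.056 0 0.188 0 -0.14 0" --pt "0.07 0 0.235 0 -0.18 0" --pt "0.084 0 0.282 0 -0.21 0" --pt "0.098 0 0.329 0 -0.25 0" --pt "0.112 0 0.376 0 -0.29 0" --pt "0.126 0.003 0.422 0 -0.33 0" --pt "0.138 0.005 0.465 0 -0.36 0" --pt "0.147 0.007 0.497 0 -0.38 0"

```text
t: 13.15
tcp_pos: [0.4192, -0.358, 0.1804]
tool_rot: [0.168, -0.686, 0.687, -0.17]
force: [-0.4, -1.2, -1.0]
finger_gap: 0.364
```

play_rows --pt "0.004 0.01 0.01 0 -0.004 0" --pt "0.005 0.035 0.013 0 -0.005 0" --pt "0.005 0.07 0.013 0 -0.005 0" --pt "0.005 0.105 0.013 0 -0.005 0" --pt "0.005 0.13 0.013 0 -0.005 0" --pt "0.005 0.142 0.013 0 -0.005 0" --pt "0.005 0.145 0.013 0 -0.005 0" --pt "0.005 0.145 0.013 0 -0.005 0"

```text
t: 13.95
tcp_pos: [0.4217, -0.3689, 0.0358]
tool_rot: [0.17, -0.686, 0.686, -0.172]
force: [0.6, -0.6, -2.8]
finger_gap: 0.365
```

```bash
python3 - <<'E'
from h import *
go([.416,-.368,.029],-62)
save("pics/w12.png",snapshot("wrist"))
E
```

```text
t 13.95 tcp [ 0.4217 -0.3689  0.0358] b [-0.1743 -0.3562] zyaw -62.0 down [ 0.003 -0.    -1.   ] F [ 0.6 -0.6 -2.8] gap 0.365 q [-0.92  0.74  1.74  0.    0.67  0.16]
delta [ 0.0046  0.0068 -0.0035] rot [-0.0012 -0.0001 -0.0023] dist 0.009 deg 0.1
```

View pics/w12.png

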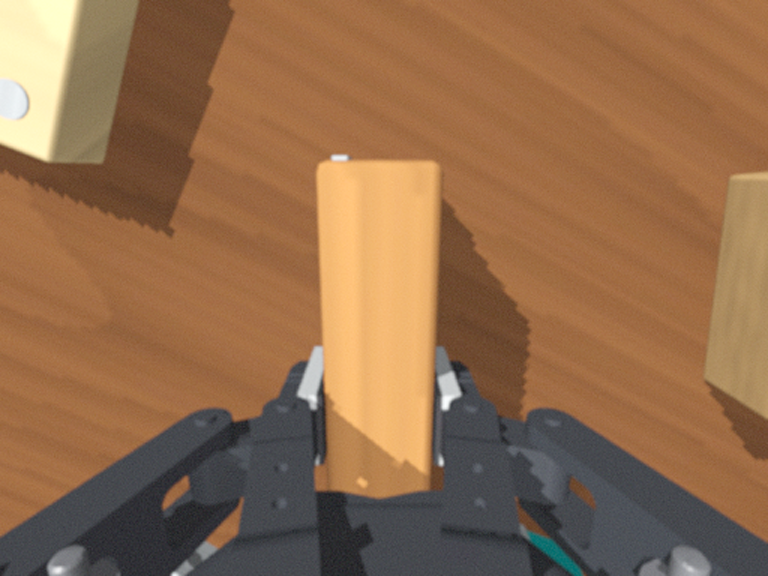

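Clear underneath; lowering gently.

play_rows --pt "0 0.002 0 0 0 0" --pt "0 0.004 0 0 0 0" --pt "0 0.006 0 0 0 0" --pt "0 0.0075 0 0 0 0" --pt "0 0.0075 0 0 0 0"

```text
t: 14.5
tcp_pos: [0.421, -0.3692, 0.0281]
tool_rot: [0.17, -0.686, 0.686, -0.172]
force: [0.6, 0.2, -2.2]
finger_gap: 0.364
```

play_rows --pt "0 0.001 0 0 0 0" --pt "0 0.002 0 0 0 0" --pt "0 0.002 0 0 0 0"

```text
t: 14.8
tcp_pos: [0.4212, -0.3693, 0.0272]
tool_rot: [0.17, -0.686, 0.687, -0.172]
force: [-0.8, 1.0, 5.7]
finger_gap: 0.364
```

play_rows --pt "0 0 0 0 0 0" --pt "0 0 0 0 0 0" --pt "0 0 0 0 0 0" --pt "0 0 0 0 0 0" --pt "0 0 0 0 0 0" --gripper 0.08

```text
t: 15.3
tcp_pos: [0.4211, -0.3692, 0.0261]
tool_rot: [0.17, -0.686, 0.686, -0.172]
force: [0.4, 0.6, -0.2]
finger_gap: 0.936
```

play_rows --pt "0 -0.01 0 0 0 0" --pt "0 -0.03 0 0 0 0" --pt "0 -0.06 0 0 0 0" --pt "0 -0.1 0 0 0 0" --pt "0 -0.14 0 0 0 0" --pt "0 -0.17 0 0 0 0" --pt "0 -0.18 0 0 0 0" --pt "0 -0.18 0 0 0 0"

```text
t: 16.1
tcp_pos: [0.4212, -0.3698, 0.2081]
tool_rot: [0.169, -0.685, 0.688, -0.172]
force: [-0.3, -0.3, -0.4]
finger_gap: 0.936
```

```bash
python3 - <<'E'
from h import *
# bolt approx board (.071,-.155)
print(b2w(.073,-.154,.2))
go(b2w(.073,-.154,.20),5.95-90)
save("pics/w13.png",snapshot("wrist"))
save("pics/s13.png",snapshot("scene"))
E
```

```text
[ 0.6466636  -0.14220731  0.2       ]
t 16.1 tcp [ 0.4212 -0.3698  0.2081] b [-0.1749 -0.3571] zyaw -62.05 down [ 0.005 -0.003 -1.   ] F [-0.3 -0.3 -0.4] gap 0.936 q [-0.92  0.47  1.63  0.    1.04  0.16]
delta [-0.3059  0.0084 -0.0954] rot [-0.0045  0.384  -0.0038] dist 0.321 deg 22.0
```

View pics/w13.png

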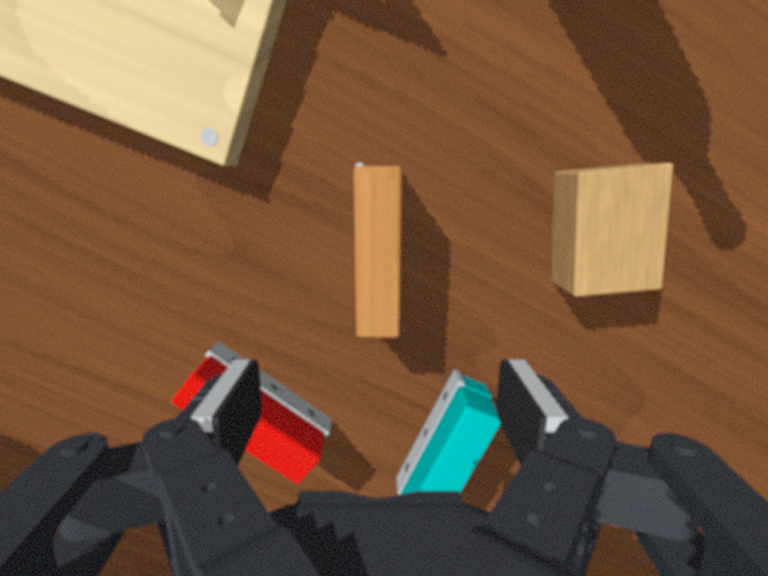

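View pics/s13.png

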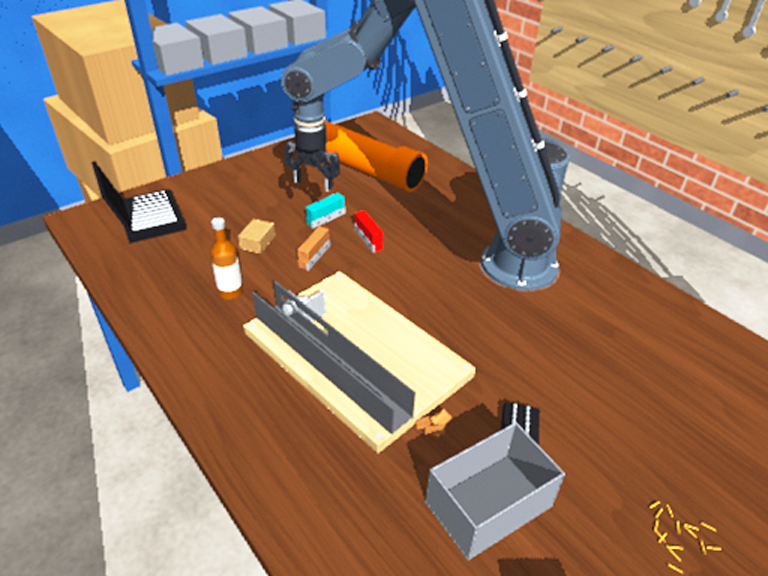

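```bash
python3 - <<'E'
from h import *
go(b2w(-.02,-.154,.20),5.95-90)
m=camera_model("top");print(onz(m,543/1.5,203/1.5,0).round(3),onz(m,573/1.5,163/1.5,.22).round(3))
E
```

```text
t 16.2 tcp [ 0.42   -0.3684  0.2052] b [-0.1759 -0.3555] zyaw -62.05 down [ 0.001  0.002 -1.   ] F [-1.2  0.3  0.1] gap 0.94 q [-0.92  0.47  1.63  0.    1.04  0.16]
delta [-0.22    0.0057 -0.1285] rot [ 0.0013  0.3839 -0.0016] dist 0.255 deg 22.0
[ 0.673 -0.375  0.   ] [ 0.687 -0.364  0.22 ]
```

play_rows --pt "-0.015 0 -0.009 0 0.03 0" --pt "-0.045 0 -0.026 0 0.08 0" --pt "-0.085 0 -0.049 0 0.15 0" --pt "-0.125 0 -0.073 0 0.22 0" --pt "-0.165 0.002 -0.096 0 0.29 0" --pt "-0.195 0.004 -0.114 0 0.34 0" --pt "-0.213 0.005 -0.125 0 0.375 0" --pt "-0.22 0.005 -0.1285 0 0.384 0" --pt "-0.22 0.005 -0.1285 0 0.384 0"

```text
t: 17.1
tcp_pos: [0.5543, -0.1517, 0.1998]
tool_rot: [-0.038, 0.707, -0.706, 0.037]
force: [-0.1, -0.5, -0.2]
finger_gap: 0.939
```

```bash
python3 - <<'E'
from h import *
import pickle
status();m=camera_model("wrist");pickle.dump(m,open("c14.pkl","wb"))
im=snapshot("wrist");save("pics/w14.png",im);save("pics/w14z.png",im,(180,30,330,150),5)
E
```

```text
t 17.1 tcp [ 0.5543 -0.1517  0.1998] b [-0.0198 -0.1538] zyaw -83.92 down [-0.001  0.001 -1.   ] F [-0.1 -0.5 -0.2] gap 0.939 q [-0.46  0.5   1.59  0.    1.05  1.  ]
```

View pics/w14.png

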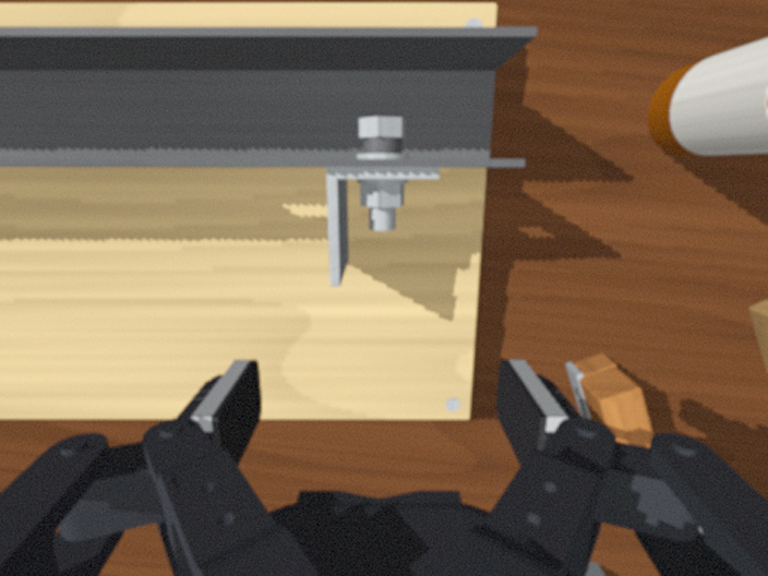

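View pics/w14z.png

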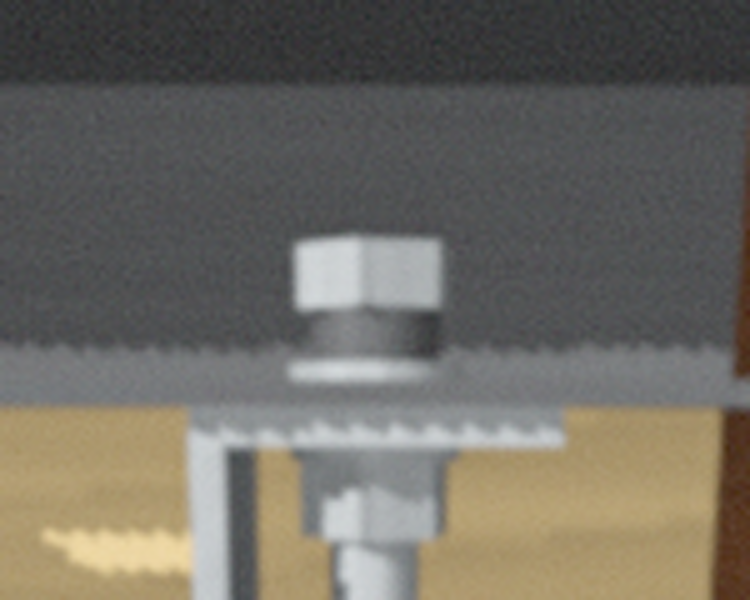

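```bash
python3 - <<'E'
from h import *
import pickle
m=pickle.load(open("c14.pkl","rb"))
def Z(p): return (p[0]+.5)/5-.5+180,(p[1]+.5)/5-.5+30
for n,p,z in(("L",(293,275),.083),("R",(443,275),.083),("ridge back",(362,235),.094),("ridge front",(362,311),.094),("washL",(288,372),.08),("washR",(440,372),.08),("plateL",(188,440),.104),("plateR",(566,440),.104),("legend",(205,600),.104)):
    w=onz(m,*Z(p),z);print(n,w.round(4),w2b(w).round(4))
for n,p,z in(("face L",(10,165),.11),("face R",(480,165),.11),("rear wall back",(250,28),.11),("wallfront in",(250,150),.11)):
    w=onz(m,p[0]/1.5,p[1]/1.5,z);print(n,w2b(w).round(4))
print(m["camera_from_world"][:3,:3].T@-m["camera_from_world"][:3,3])
print("cand",b2w(.074,-.155,.08))
E
```

```text
L [ 0.6442 -0.1297  0.083 ] [ 0.0718 -0.1413]
R [ 0.6469 -0.1549  0.083 ] [ 0.0719 -0.1666]
ridge back [ 0.6505 -0.1407  0.094 ] [ 0.077  -0.1529]
ridge front [ 0.639 -0.142  0.094] [ 0.0654 -0.153 ]
washL [ 0.6286 -0.1301  0.08  ] [ 0.0563 -0.1401]
washR [ 0.6314 -0.1564  0.08  ] [ 0.0563 -0.1665]
plateL [ 0.6161 -0.1164  0.104 ] [ 0.0452 -0.1252]
plateR [ 0.6225 -0.1766  0.104 ] [ 0.0454 -0.1857]
legend [ 0.5909 -0.1211  0.104 ] [ 0.0197 -0.1272]
face L [0.0506 0.0372]
face R [ 0.0512 -0.2057]
rear wall back [ 0.1136 -0.0919]
wallfront in [ 0.0583 -0.0875]
[ 0.62338271 -0.14424008  0.34244397]
cand [ 0.64776183 -0.14309832  0.08      ]
```

play_rows --pt "-0.01 0 0 0 0 0" --pt "-0.03 0 0 0 -0.001 0" --pt "-0.055 0 0 0 -0.001 0" --pt "-0.08 0 0 0 -0.002 0" --pt "-0.093 0 0 0 -0.002 0" --pt "-0.097 0.02 0 0 -0.002 0" --pt "-0.097 0.04 0 0 -0.002 0" --pt "-0.097 0.055 0 0 -0.002 0" --pt "-0.097 0.06 0 0 -0.002 0" --pt "-0.097 0.06 0 0 -0.002 0" --gripper 0.06

```text
t: 18.15
tcp_pos: [0.6508, -0.1431, 0.1408]
tool_rot: [-0.037, 0.706, -0.706, 0.037]
force: [0.2, -0.5, 0.1]
finger_gap: 0.699
```

```bash
python3 - <<'E'
from h import *
go(b2w(.077,-.1542,.057),5.95-90)
im=snapshot("wrist");save("pics/w15.png",im)
save("pics/s15.png",snapshot("scene"),(130,130,260,250),5)
save("pics/t15.png",snapshot("top"),(230,90,350,190),6)
E
```

```text
t 18.15 tcp [ 0.6508 -0.1431  0.1408] b [ 0.0771 -0.1553] zyaw -83.99 down [ 0.001  0.001 -1.   ] F [ 0.2 -0.5  0.1] gap 0.699 q [-0.38  0.68  1.4   0.    1.06  1.08]
delta [ 0.0001  0.0838 -0.0011] rot [ 0.0005  0.001  -0.0008] dist 0.084 deg 0.1
```

View pics/w15.png

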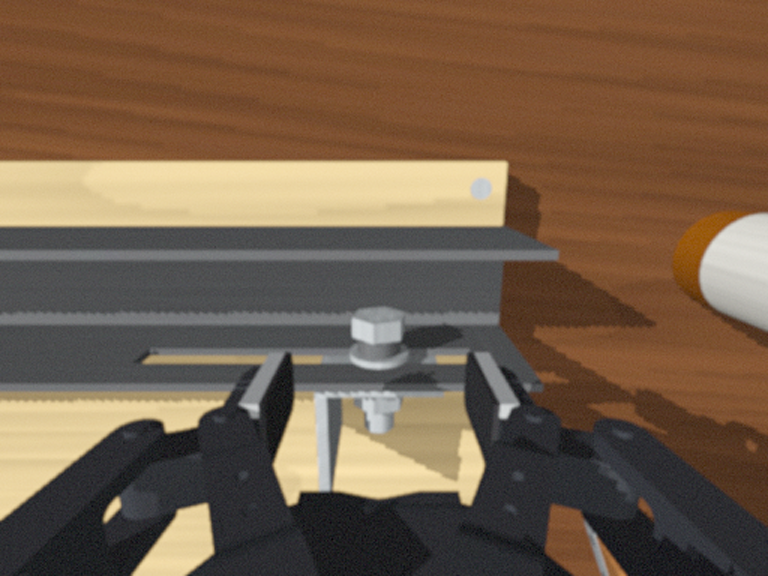

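View pics/s15.png

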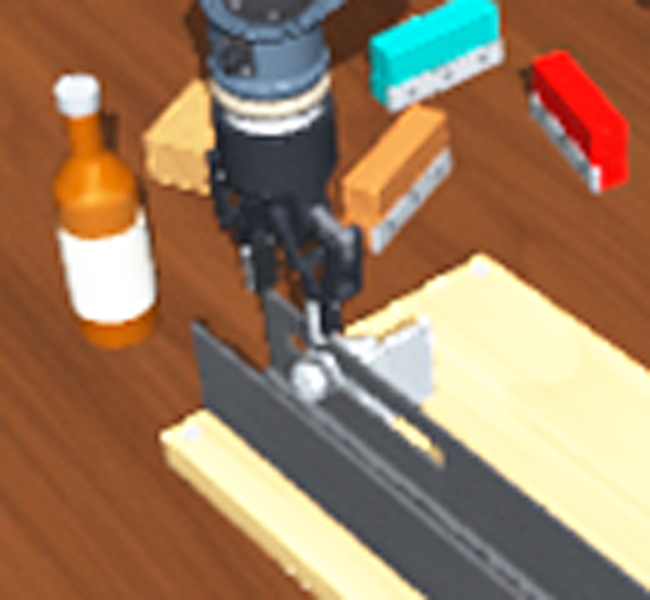

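```bash
python3 - <<'E'
from h import *
m=camera_model("wrist")
for n,p,z in(("top back ridge",(383,308),.094),("top L",(352,314),.087),("R",(405,313),.087),("midL",(350,338),.08),("midR",(405,338),.08),("wall front outer",(430,389),.11),("wall front in",(430,383),.11),("rear in",(430,260),.11),("rear out",(430,250),.11)):
    w=onz(m,p[0]/1.5,p[1]/1.5,z);print(n,w2b(w).round(4))
E
```

```text
top back ridge [ 0.0852 -0.1573]
top L [ 0.0799 -0.1424]
R [ 0.0805 -0.1681]
midL [ 0.0646 -0.1407]
midR [ 0.0647 -0.1688]
wall front outer [ 0.052  -0.1786]
wall front in [ 0.055  -0.1785]
rear in [ 0.1113 -0.1765]
rear out [ 0.1155 -0.1764]
```

play_rows --pt "-0.001 0.008 0 0 0 0" --pt "-0.001 0.018 0 0 0 0" --pt "-0.001 0.028 0 0 0 0" --pt "-0.001 0.038 0 0 0 0" --pt "-0.001 0.044 0 0 0 0" --pt "-0.001 0.044 0 0 0 0"

```text
t: 18.9
tcp_pos: [0.6515, -0.1421, 0.0961]
tool_rot: [-0.038, 0.707, -0.706, 0.037]
force: [0.6, -0.4, -0.1]
finger_gap: 0.701
```

```bash
python3 - <<'E'
from h import *
go(b2w(.078,-.1545,.057),5.95-90)
im=snapshot("wrist");save("pics/w16.png",im)
E
```

```text
t 18.9 tcp [ 0.6515 -0.1421  0.0961] b [ 0.0779 -0.1544] zyaw -83.94 down [-0.     0.001 -1.   ] F [ 0.6 -0.4 -0.1] gap 0.701 q [-0.38  0.74  1.42  0.    0.98  1.08]
delta [-0.0001  0.0391  0.0002] rot [0.0011 0.002  0.0003] dist 0.039 deg 0.1
```

View pics/w16.png

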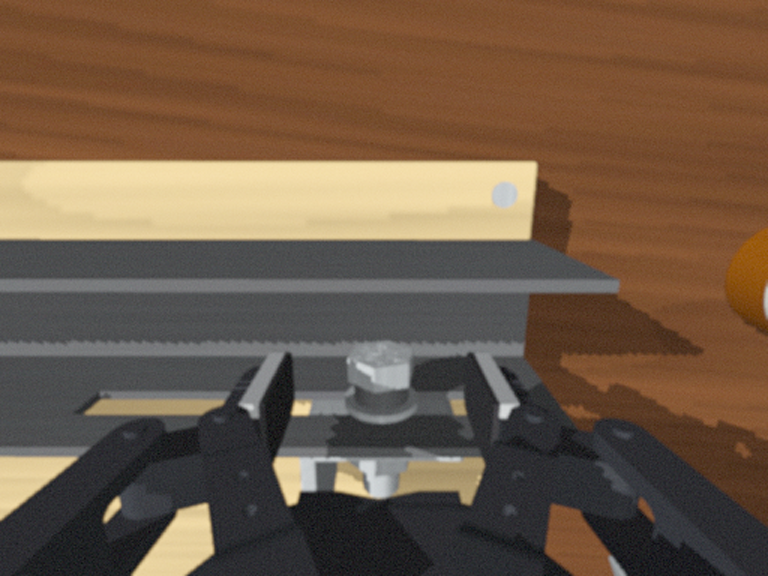

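play_rows --pt "0 0.006 0 0 0 0" --pt "0 0.014 0 0 0 0" --pt "0 0.022 0 0 0 0" --pt "0 0.03 0 0 0 0" --pt "0 0.036 0 0 0 0" --pt "0 0.038 0 0 0 0" --pt "0 0.038 0 0 0 0"

```text
t: 19.65
tcp_pos: [0.6524, -0.1424, 0.0592]
tool_rot: [-0.037, 0.706, -0.706, 0.038]
force: [0.4, 0.5, 0.6]
finger_gap: 0.702
```

```bash
python3 - <<'E'
from h import *
go(b2w(.078,-.1545,.057),5.95-90)
im=snapshot("wrist");save("pics/w17.png",im)
E
```

```text
t 19.65 tcp [ 0.6524 -0.1424  0.0592] b [ 0.0786 -0.1547] zyaw -83.94 down [ 0.002  0.    -1.   ] F [0.4 0.5 0.6] gap 0.702 q [-0.38  0.79  1.44  0.    0.91  1.08]
delta [ 0.0006  0.0022 -0.0002] rot [ 0.0001  0.002  -0.0016] dist 0.002 deg 0.1
```

View pics/w17.png

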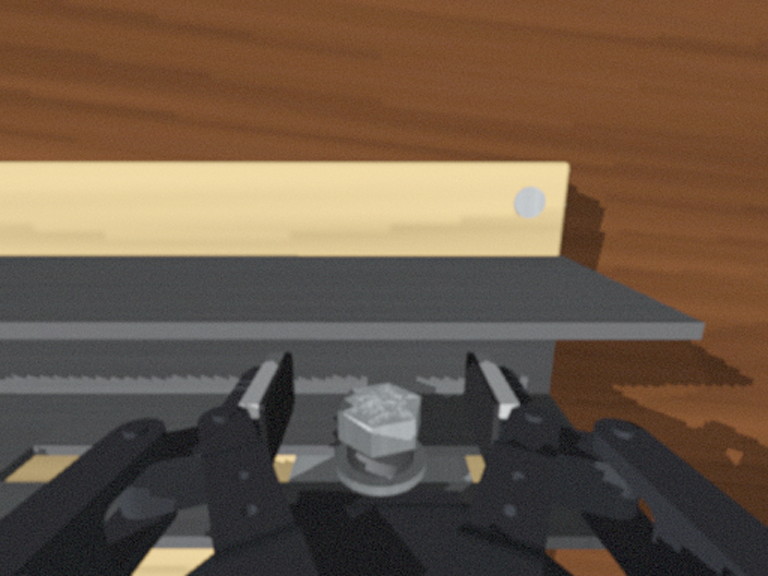

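play_rows --pt "0 0.001 0 0 0 0" --pt "0 0.001 0 0 0 0" --pt "0 0.001 0 0 0 0" --pt "0 0.001 0 0 0 0" --pt "0 0.001 0 0 0 0" --pt "0 0.001 0 0 0 0" --pt "0 0.001 0 0 0 0" --pt "0 0.001 0 0 0 0" --gripper 0.01 --force 30

```text
t: 20.5
tcp_pos: [0.6528, -0.1427, 0.0592]
tool_rot: [0.036, -0.706, 0.706, -0.038]
force: [-1.3, -0.2, 3.5]
finger_gap: 0.283
```

```bash
python3 - <<'E'
from h import *
status()
im=snapshot("wrist");save("pics/w18.png",im)
E
```

```text
t 20.5 tcp [ 0.6528 -0.1427  0.0592] b [ 0.0791 -0.1551] zyaw -83.93 down [ 0.003 -0.    -1.   ] F [-1.3 -0.2  3.5] gap 0.283 q [-0.38  0.79  1.44  0.    0.91  1.08]
```

View pics/w18.png

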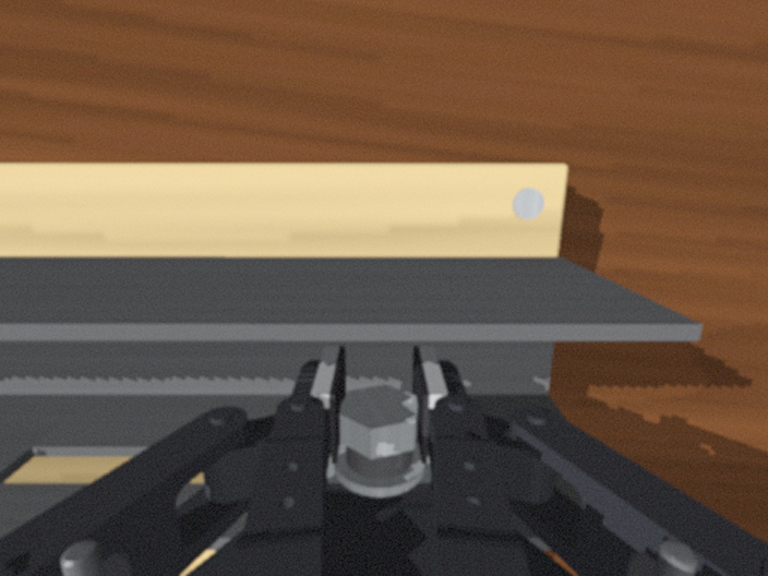

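play_rows --pt "0 0 0 0 0 0" --pt "0 0 0 0 0 0" --pt "0 0 0 0 0 0" --pt "0 0 0 0 0 0" --pt "0 0 0 0 0 0" --pt "0 0 0 0 0 0" --pt "0 0 0 0 0 0" --pt "0 0 0 0 0 0" --gripper 0.01 --force 80

```text
t: 21.35
tcp_pos: [0.6528, -0.1427, 0.0594]
tool_rot: [0.036, -0.706, 0.706, -0.038]
force: [-0.7, -1.0, 5.0]
finger_gap: 0.264
```

```bash
python3 - <<'E'
from h import *
import pickle
s,_=status();print(s["ft_torque"].round(2))
im=snapshot("wrist");save("pics/w19.png",im)
save("pics/s19.png",snapshot("scene"))
m=camera_model("wrist")
save("pics/t19.png",snapshot("top"))
E
```

```text
t 21.35 tcp [ 0.6528 -0.1427  0.0594] b [ 0.0791 -0.1551] zyaw -83.94 down [ 0.003 -0.    -1.   ] F [-0.7 -1.   5. ] gap 0.264 q [-0.38  0.79  1.44  0.    0.91  1.08]
[-0.18  0.22  0.  ]
```

View pics/w19.png

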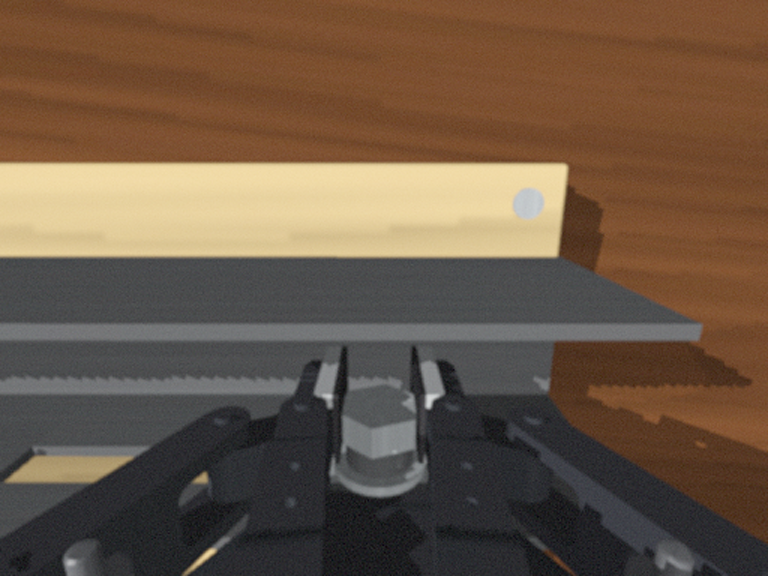

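View pics/s19.png

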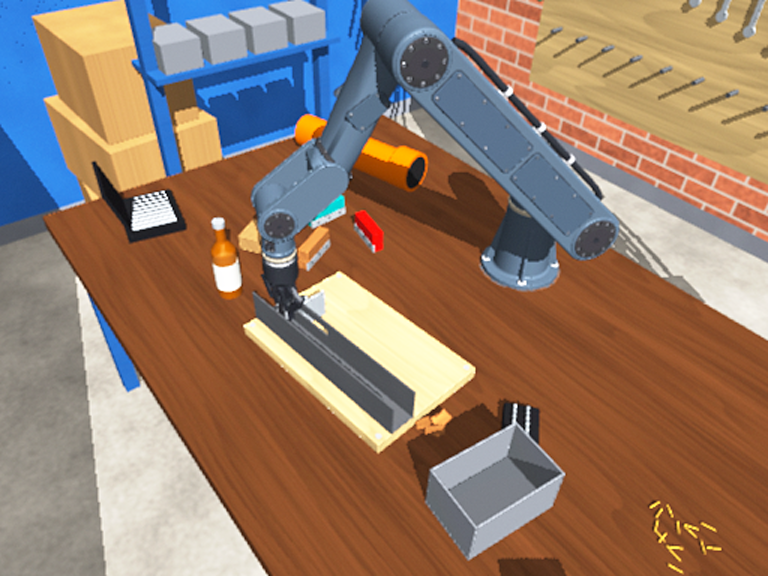

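View pics/t19.png

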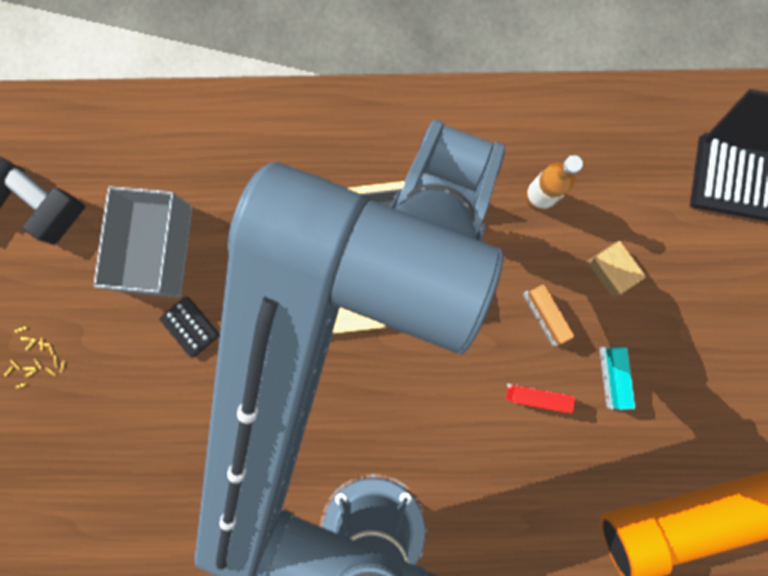

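play_rows --pt "0 0 0 0 0 0" --pt "0 0 0 0 0 0" --pt "0 0 0 0 0 0" --pt "0 0 0 0 0 0" --pt "0 0 0 0 0 0"

```text
t: 22.0
tcp_pos: [0.6528, -0.1426, 0.0593]
tool_rot: [0.036, -0.706, 0.706, -0.038]
force: [-1.4, -0.4, 5.0]
finger_gap: 0.266
```

```bash
python3 - <<'E'
from h import *
status()
print(sign_off())
E
```

```text
t 22.0 tcp [ 0.6528 -0.1426  0.0593] b [ 0.0791 -0.1551] zyaw -83.94 down [ 0.003 -0.    -1.   ] F [-1.4 -0.4  5. ] gap 0.266 q [-0.38  0.79  1.44  0.    0.91  1.08]
the job is handed in; nothing more can be done
None
```

I handed the job in at 22 s, with the gripper still holding the bolt head in the channel. `sign_off` reported no verdict.

- **Chips:** I wiped all four off the left (+y) end of the board with the scraper. The cameras show the board clear and the chips in a small heap on the bench beside it. The chip corners I could measure were mostly at or below 30 mm; some point matches between the two views were ambiguous and read up to 45 mm. No chip is visibly propped above board height.
- **Scraper:** It stands upright on the bench at its old spot, released, and the last pictures show it standing there.
- **Bolt head:** It is gripped across its flats with an 80 N grip command. The grasp point is about 8 mm from the head's centre. The gap was about 24 mm (the across-flats size) on closing at 30 N and 22.5 mm at 80 N, then stayed steady. I put the difference down to give in the pads.
- **Stop and other things:** The bolt head looked the same in the wrist view before and after gripping, so I see no sign that the stop moved. The bottle, bin, bit case and red and turquoise look-alikes look unmoved in the pictures. I did not measure any of these a second time.
- **Forces:** The highest wrist force I read was about 11 N, when the scraper first touched the board.

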